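# Weigh a connecting rod on the spring scale

### The arm

A 7-joint arm with a two-finger parallel gripper is mounted at the origin on the work surface. World frame = base frame: x ahead of the robot, y to its left, z up, the work surface at z = 0. Lengths are in m, angles in rad, forces in N, time in s.
With the tool pointing down it reaches from about 0.4 to 0.9 m from the base axis. Payload 5.5 kg.
Tool frame: the origin (TCP) lies at the very end of the fingers, on their centre line; the grasp point (between the pads) lies 19 mm behind it; z points along the fingers, y is the line along which they close (so a half turn about z gives the same grasp; the last joint's range is limited). The gripper opens to 85 mm and grips with 20 to 120 N. Pads are 22 mm wide; open, the fingers measure 114 mm over their backs; the gripper's body (76 mm by 85 mm) begins 54 mm behind the grasp point. The pads swing forward as they close: fully open they stand 13 mm farther back than shut.
Start: joints at [1.415, 0.501, -0.427, 1.55, 0.221, 1.138, -0.21], TCP at [0.264, -0.594, 0.21] pointing down, gripper open.
Joint ranges: [-2.88, 2.88], [-0.31, 2.03], [-1.54, 1.56], [0.2, 2.42], [-1.41, 4.55], [0.19, 2.02], [-2.57, 2.57]. Speed limits (rad/s): [2.57, 2.57, 3.14, 3.14, 3.14, 3.14, 3.14].

### API

Orientations are given as a 3x3 rotation matrix whose columns are the frame's x, y, z axes.
In Python, from workcell import ctrl gives the robot as it stands. The module is installed in compiled form; this text tells all that it offers.
- The arm moves only by the shell command python3 -m jog 'ROWS' [FORCE]. ROWS is text: rows parted by semicolons, each of 5 numbers parted by spaces: the opening, from 0 (shut) to 1 (fully open), then the shift along the world's x, y, z in mm, then the turn about the world's z in rad. In form: gripper tx ty tz yaw; .... A call has 1 to 20 rows; each row is the pose to reach, as a shift and turn from the pose commanded when the call began; what a row does not reach only later rows make up. A row lasts 1/8 s, in which the tool goes at most 62.5 mm and 10.7 degrees, less where a joint would pass 70% of its speed; a pose out of reach is approached as far as the arm can. A call with a gripper value outside its range is refused whole. The fingers move at their own pace and stop on an object; FORCE is the grip in N (left out, the last holds). Time passes only in rows, so rows that repeat a pose let the fingers close. It gives the time, the measured TCP pose, the force, the opening and the grip force at its end, in the units of the state.
- ctrl.read_state(): the state, without advancing time (a new reading comes with each control period).
- ctrl.grab_frame(name): name is "side" or "top" or "wrist"; returns the picture (384x512x3 uint8, red, green, blue); there is no depth.
- ctrl.camera_model(name): a dict with "camera_matrix" (3x3 intrinsics, pixels), "rvec" (rotation vector, rad) and "tvec" (3), from world to camera coordinates, as OpenCV has them. Camera axes: x right, y down, z forward; pixel columns grow to the right and rows downward; lengths in m; the calibration is good to about 2 mm. A picture is of the moment at which its call begins: read the wrist's pose just before it. camera_model takes no time and is no camera call; for the wrist camera it gives the pose at the moment of the call.
- ctrl.hand_in(): hands the job in; it is judged then, once.
Trained networks look in the newest picture that a camera, given by its name, has taken for a name from the list of things; names that differ only in an ending like _2 or _b are one class to them, and where a whole thing is asked for, a point or a joint stands for the part that bears it (a point fixed in the world has none). Each returns a list of dicts, best first, with "confidence" (0 to 1); they miss things now and then, are a little off and sometimes report something else, mostly with a low value. They report only what shows in the picture. A call takes as long as a camera call. They do not tell look-alikes from the thing itself.
- ctrl.silhouettes(camera, target): "region" (384x512 bool, what is visible of it).
- ctrl.mark_of(camera, target): "xyz" ([x, y, z] in m, in the coordinates of the camera as it stood for that picture, good to about 4 mm: a listed point, or the origin of a listed thing).
The state is a dict: "clock": time; "q": joint angles; "qd": joint speeds; "effort": joint torques, N m; "eef_pos": TCP position; "ee_rot": TCP orientation; "wrist_force": force on the tool from outside, world axes, zero at the start; "moment": the same for the moment, N m; "width": finger opening in m; "grasp_force": force on a finger pad.
Only numpy, scipy, OpenCV 4.12 (cv2) and the standard library are available. Lean on these libraries where they do the work, as an engineer would, in place of code of your own. Each camera call takes 0.05 s, during which the arm holds its last target. There are 200 camera calls.

### The job

Weigh the connecting rod with the red paint band: lift it out of the wooden rack and hang it by its small top eye on the hook of the spring scale. Ease its weight onto the spring slowly, a few centimetres a second at most, and keep hold until the scale carries all of it, so that the spring neither drops nor bounces when you let go. Leave the rod hanging still, hand away, so that the pointer can be read, and disturb nothing else on the bench.

Things in the scene. Friction and masses are not known exactly. Their poses are not given: they have to be found in the camera images.
- rod_red_grip (a point): Grip point on the shank of the steel connecting rod with the RED band, which stands upright in the rack, cap down, 221 mm tall. z up the rod, x along its bores. Shank 26 mm wide (y), 18 thick (x), from 20 mm below to 75 above this point; shoulder and 72 mm wide big end below that. This point is 103 mm above the rod's underside, 99 below the eye. Mass unknown, under 1 kg.
- rod_red_eye (a point): Centre of the small-end eye at the top of the red-banded rod: a round hole of 24 mm diameter along the rod's x, 18 mm long, outside diameter 38 mm. Axes as rod_red_grip.
- rod_blue_grip (a point): The same point on the other rod, alike but with a BLUE band, standing in the other pocket of the rack (its top 118 mm above this point). To be left there.
- rack: Light wooden block 64 x 250 x 45 mm, fixed; origin under its centre, y along its length. Two open pockets 30 mm deep (81 mm in y, 30 in x) at y = -65 and +65 mm, a rod in each, parallel to the rack within 2 degrees. A rod comes out straight up.
- stand: Grey steel gallows carrying the scale, fixed; base plate 180 x 220 x 10 mm. Origin on the bench straight under the scale's axis. Post 30 mm square at x = +50, y = -140 mm of this frame; yellow scale housing 22 x 56 x 200 mm over the origin, underside 430 mm up. The hook is open to this frame's -x, the side towards the rack.
- hook_bowl (a point): Top of the wire at the lowest point of the hook (5 mm wire bent in the x-z plane, axes as the stand's), 332 mm up when empty. Put an eye on with its bore along x: move it to +x over the tip with its centre 3 mm (+-3) above this point until centred over it, then down 12 mm; the eye then rests centred about 9 mm below this point. The hook swings lightly about y on a pivot 60 mm up.
- hook_tip (a point): Top of the free tip of the hook, 18.5 mm to -x of hook_bowl and 12 mm above it. The mouth between tip and back of the hook is 32 mm wide.
- balance (a joint): How far the hook has sunk, m; 0 when empty, where the hook stops against the housing. Lightly damped spring, 100 N per m (1 kg = 0.098, the full scale; end stop 0.105). A red pointer on the housing moves with it.
- scale_case (a point): The scale's yellow housing: the centre of its underside, 430 mm above the bench; the white faces with the slot and red pointer are above, marks 100 g apart. Axes as the stand's.
Things that resemble listed ones, but are neither listed nor needed, are in the scene too. What is shaped like the part that bears rod_red_grip but green is not meant.

How it is judged:
By the outcome, as a careful person would: the job done as asked, in the order asked, and still so for the second after the job is handed in, with the robot touching nothing.
It also fails if it takes over 58 s, if anything falls off the work surface, if the arm or the gripper's body presses on something with over 40 N, if the wrist force passes 120 N, or if a joint passes its speed limit or range.

## Working session

There is one attempt and no reset: what is moved stays moved. The work goes in short steps, Python scripts to look and compute and a shell command to move; the robot and the scene stay as the last step left them, time stands still between calls to the robot, and variables do not carry over. Pictures are saved under pics/ and viewed, at most 10 in all, crops included, and the job is handed in when it is done.

```bash
mkdir -p pics; cat > h.py <<'E'
import numpy as np, cv2
from workcell import ctrl
def cam(n):
    m=ctrl.camera_model(n); R=cv2.Rodrigues(np.array(m["rvec"],float))[0]
    return np.array(m["camera_matrix"],float),R,np.array(m["tvec"],float).ravel()
def marks(n,names):
    K,R,t=cam(n)
    for k in names:
        for d in ctrl.mark_of(n,k)[:4]:
            p=np.array(d["xyz"]); u=K@p
            print(n,k,round(d["confidence"],2),(R.T@(p-t)).round(4),(u[:2]/u[2]).round(0))
def save(n,f):
    im=ctrl.grab_frame(n); cv2.imwrite("pics/"+f,im[:,:,::-1]); return im
def px(n,p):
    K,R,t=cam(n); u=K@(R@np.array(p)+t); return u[:2]/u[2]
E
python3 - <<'E'
from h import *
a=save("side","side0.png");b=save("top","top0.png")
cv2.imwrite("pics/both.png",cv2.resize(np.hstack([a,b])[:,:,::-1],(800,300)))
N=["rod_red_grip","rod_red_eye","rod_blue_grip","rack","stand","hook_bowl","hook_tip","scale_case"]
marks("side",N);marks("top",N)
print(ctrl.read_state())
for c in("side","top"):
    K,R,t=cam(c);print(c,(-R.T@t).round(3),R[2].round(2))
E
```

```text
side rod_red_grip 0.94 [ 0.5847 -0.1156  0.1028] [225. 226.]
side rod_red_grip 0.92 [ 0.3893 -0.1137  0.1007] [284. 250.]
side rod_red_grip 0.89 [ 0.5556 -0.504   0.1044] [282. 151.]
side rod_red_grip 0.78 [ 0.4319 -0.2448  0.1172] [288. 210.]
side rod_red_eye 0.97 [ 0.3888 -0.1134  0.2003] [287. 230.]
side rod_red_eye 0.76 [ 0.5881 -0.113   0.1964] [222. 207.]
side rod_red_eye 0.62 [ 0.4266 -0.238   0.2138] [291. 191.]
side rod_red_eye 0.6 [ 0.551  -0.5055  0.2016] [285. 130.]
side rack 0.73 [ 0.492  -0.2594 -0.0024] [271. 223.]
side stand 0.67 [ 0.5161  0.0412 -0.0007] [223. 293.]
side hook_bowl 0.52 [0.521  0.0419 0.3302] [213. 226.]
side hook_tip 0.63 [0.5131 0.019  0.3485] [221. 215.]
side scale_case 0.74 [0.5153 0.0452 0.4317] [212. 200.]
top rod_red_grip 0.7 [ 0.4369 -0.2374  0.1187] [280. 223.]
top rod_red_grip 0.7 [ 0.5561 -0.2752  0.1179] [293. 178.]
top rod_red_grip 0.57 [ 0.5518 -0.5032  0.1023] [376. 179.]
top rod_red_grip 0.57 [ 0.5949 -0.1126  0.0978] [232. 166.]
top rod_red_eye 0.75 [ 0.5538 -0.507   0.196 ] [390. 173.]
top rod_red_eye 0.69 [ 0.4371 -0.2412  0.2175] [
[... 860 characters left out ...]
23969,
        0.00167493, -0.00041951]), 'effort': array([-3.30327966e-04, -5.69350612e+01, -5.81043988e+00, -2.81335831e+01,
        1.27263754e-02,  1.83382443e-03, -1.48935754e-05]), 'eef_pos': array([ 0.26437384, -0.59383553,  0.20973206]), 'ee_rot': array([[ 9.13552277e-01,  4.06721323e-01,  4.67530831e-05],
       [ 4.06721325e-01, -9.13552275e-01, -7.17665252e-05],
       [ 1.35224094e-05,  8.45779485e-05, -9.99999996e-01]]), 'wrist_force': array([ 0.99492153,  0.69521152, -0.18863844]), 'moment': array([ 0.01795845,  0.02320793, -0.0262732 ]), 'grasp_force': 0.0, 'width': 0.08528580460724396}
side [0.199 0.513 1.089] [ 0.26 -0.61 -0.75]
top [ 0.443 -0.179  1.127] [ 0.09 -0.   -1.  ]
```

View pics/side0.png

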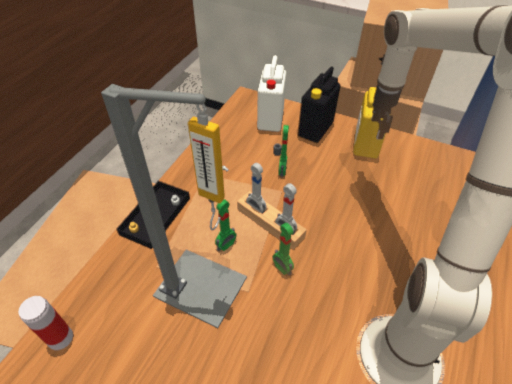

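View pics/top0.png

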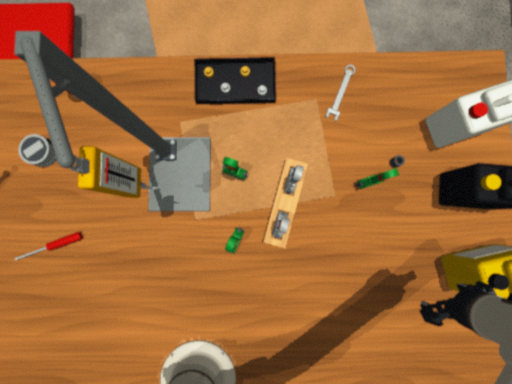

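The two rack rods are at about (288,205) and (257,180) in the side view. The green look-alikes are at (226,226), (285,250) and (283,150). I'll take a close crop to see which rack rod has the red band, and check the jog usage.

```bash
python3 - <<'E'
from h import *
im=cv2.imread("pics/side0.png")
a=cv2.resize(im[100:290,190:320],None,fx=3.1,fy=3.1,interpolation=cv2.INTER_CUBIC)
b=cv2.imread("pics/top0.png")[120:255,140:315]
b=cv2.resize(b,(395,305),interpolation=cv2.INTER_CUBIC)
c=np.zeros((589,800,3),np.uint8);c[:a.shape[0],:a.shape[1]]=a[:589];c[:305,405:]=b
cv2.imwrite("pics/crop1.png",c)
E
python3 -m jog; python3 -m jog --help
```

```text
invalid input
$: bad value
```

View pics/crop1.png

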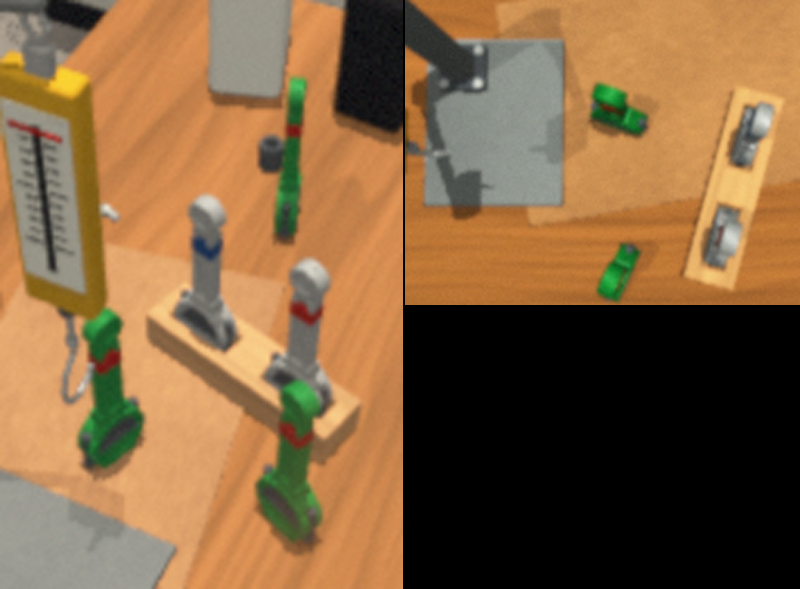

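The crop confirms it: the rack rod nearer the robot, with its top at (288,192) in the side view, has the red band. The one at (257,168) is blue, and the other three red-banded rods are green.

A tool pointing straight down would run into the hook and housing, so I need it tilted toward horizontal. I'll go to clear space first, then see how the arm behaves at its reach limit.

```bash
python3 -m jog '1 0 0 60 0;1 0 0 120 -0.1;1 0 0 180 -0.2;1 50 30 240 -0.35;1 110 80 240 -0.5;1 160 120 240 -0.65;1 210 160 240 -0.8;1 270 200 240 -0.94;1 336 248 240 -0.94;1 336 248 240 -0.94;1 336 248 240 -0.94'
python3 -m jog '1 50 -29 0 0;1 100 -58 0 0;1 150 -87 0 0;1 200 -115 0 0;1 250 -145 0 0;1 300 -173 0 0;1 350 -202 0 0;1 350 -202 0 0'
python3 - <<'E'
from h import *
s=ctrl.read_state();print(s["clock"],s["q"].round(3),s["eef_pos"].round(3),s["ee_rot"].round(3))
E
```

```text
clock: 2.28
eef_pos: [0.605, -0.3386, 0.4483]
ee_rot: [[0.873, -0.488, 0.001], [-0.488, -0.873, 0.005], [-0.002, -0.005, -1.0]]
wrist_force: [-0.0, -0.3, 0.8]
width: 0.0855
grasp_force: 0.0
clock: 3.28
eef_pos: [0.7628, -0.4285, 0.407]
ee_rot: [[0.868, -0.496, 0.022], [-0.496, -0.868, -0.018], [0.028, 0.004, -1.0]]
wrist_force: [1.0, -0.2, -0.3]
width: 0.0859
grasp_force: 0.0
3.275 [ 0.599  1.08  -1.52   0.199  1.425  2.014 -1.71 ] [ 0.763 -0.428  0.407] [[ 0.868 -0.496  0.022]
 [-0.496 -0.868 -0.018]
 [ 0.028  0.004 -1.   ]]
```

```bash
python3 -m jog '1 0 0 0 0;1 0 0 0 0;1 0 0 0 0'; python3 -m jog '1 -60 35 0 0;1 -120 70 0 0;1 -160 90 0 0;1 -160 90 0 0'
python3 - <<'E'
from h import *
s=ctrl.read_state();print(s["clock"],s["q"].round(3),s["eef_pos"].round(3),s["ee_rot"].round(3))
E
```

```text
clock: 3.65
eef_pos: [0.7627, -0.4278, 0.4078]
ee_rot: [[0.869, -0.495, 0.021], [-0.495, -0.869, -0.019], [0.028, 0.006, -1.0]]
wrist_force: [-0.7, 0.6, 0.2]
width: 0.0858
grasp_force: 0.0
clock: 4.15
eef_pos: [0.5994, -0.3372, 0.4054]
ee_rot: [[0.868, -0.497, 0.017], [-0.497, -0.868, -0.018], [0.023, 0.007, -1.0]]
wrist_force: [-0.1, -1.2, 1.6]
width: 0.0853
grasp_force: 0.0
4.15 [ 1.167  0.83  -1.51   1.163  0.876  1.784 -2.144] [ 0.599 -0.337  0.405] [[ 0.868 -0.497  0.017]
 [-0.497 -0.868 -0.018]
 [ 0.023  0.007 -1.   ]]
```

The commanded pose keeps whatever tilt the arm reaches, so tilt can be built up. I'll check a kinematic model so I can plan this properly.

```bash
cat > fk.py <<'E'
import numpy as np
from scipy.optimize import least_squares
from scipy.spatial.transform import Rotation as Ro
al=np.array([-1,1,1,1,1,-1,0])*np.pi/2; A=[0,0,.0525,.0775,0,.076,0]; D=[.267,0,.293,0,.3425,0,.097]
def fk(q,p=(0,0,.172)):
    T=np.eye(4); c,s=np.cos(p[0]),np.sin(p[0]); T[:2,:2]=[[c,-s],[s,c]]
    for i in range(7):
        th=q[i]+(p[1] if i==6 else 0); c,s=np.cos(th),np.sin(th); ca,sa=np.cos(al[i]),np.sin(al[i])
        T=T@np.array([[c,-s*ca,s*sa,A[i]*c],[s,c*ca,-c*sa,A[i]*s],[0,sa,ca,D[i]],[0,0,0,1]])
    T[:3,3]+=T[:3,2]*p[2]; return T
E
python3 - <<'E'
from fk import *
data=[([1.41518812,.50087957,-.42699867,1.55037678,.22082646,1.13827832,-.21028029],[.26437,-.59384,.20973],[[.91355,.40672,0],[.40672,-.91355,0],[0,0,-1]]),
([.599,1.08,-1.52,.199,1.425,2.014,-1.71],[.763,-.428,.407],[[.868,-.496,.022],[-.496,-.868,-.018],[.028,.004,-1]]),
([1.167,.83,-1.51,1.163,.876,1.784,-2.144],[.599,-.337,.405],[[.868,-.497,.017],[-.497,-.868,-.018],[.023,.007,-1]])]
def f(p):
    r=[]
    for q,x,R in data:
        T=fk(q,p); r+=list(T[:3,3]-x)+list((T[:3,:3]-np.array(R)).ravel()*.2)
    return r
best=min((least_squares(f,[b,c,.172]) for b in np.arange(-3,3.2,.8) for c in np.arange(-3,3.2,.8)),key=lambda s:s.cost)
print(best.x,best.cost,np.abs(best.fun).max())
E
```

```text
[-1.36409501 -0.47807665  0.24487074] 0.7711117128680323 0.7006178768689192
```

```bash
cat > fk.py <<'E'
import numpy as np, itertools
from scipy.optimize import least_squares
from scipy.spatial.transform import Rotation as Ro
Z=np.array([0,0,1.])
def fk(q,p,s):
    # p: b,c,d1,d2,d3,d4,a2,a4,a6(x offsets at elbow, post elbow, wrist)
    b,c,d1,d2,d3,d4,a2,a4,a6=p
    R=Ro.from_euler('z',b+s[0]*q[0]); x=d1*Z
    R=R*Ro.from_euler('y',q[1])*Ro.from_euler('z',s[1]*q[2]); x=x+R.apply([a2,0,d2])
    R=R*Ro.from_euler('y',q[3])*Ro.from_euler('z',s[2]*q[4]); x=x+R.apply([a4,0,d3])
    R=R*Ro.from_euler('y',q[5])*Ro.from_euler('z',s[3]*q[6]+c); x=x+R.apply([0,0,d4])+Ro.identity().apply([0,0,0])
    x=x+ (R*Ro.from_euler('z',-s[3]*q[6]-c)).apply([a6,0,0])
    return x,R.as_matrix()
E
python3 - <<'E'
from fk import *
data=[([1.41518812,.50087957,-.42699867,1.55037678,.22082646,1.13827832,-.21028029],[.26437,-.59384,.20973],[[.91355,.40672,0],[.40672,-.91355,0],[0,0,-1]]),
([.599,1.08,-1.52,.199,1.425,2.014,-1.71],[.763,-.428,.407],[[.868,-.496,.022],[-.496,-.868,-.018],[.028,.004,-1]]),
([1.167,.83,-1.51,1.163,.876,1.784,-2.144],[.599,-.337,.405],[[.868,-.497,.017],[-.497,-.868,-.018],[.023,.007,-1]])]
res=[]
for s in itertools.product([1,-1],repeat=4):
  def f(p):
    r=[]
    for q,x,R in data:
        X,M=fk(q,p,s); r+=list(X-x)+list((M-np.array(R)).ravel()*.3)
    return np.array(r)
  for b in np.arange(-3,3.2,1.5):
    for c in np.arange(-3,3.2,1.5):
      o=least_squares(f,[b,c,.3,.35,.35,.25,0,0,0]);res.append((o.cost,s,o.x.round(4),np.abs(o.fun).max()))
res.sort(key=lambda r:r[0])
for r in res[:4]:print(r)
E
```

```text
(np.float64(2.541032497083248e-07), (-1, -1, -1, -1), array([-3.0100e-02, -4.7421e+00, -8.4830e-01,  5.3220e-01,  4.7070e-01,
       -8.2660e-01,  5.9000e-03,  3.9300e-02,  4.1000e-03]), np.float64(0.0003828884588782357))
(np.float64(2.5410324970840215e-07), (-1, -1, -1, -1), array([-0.0301,  1.5411, -0.8483,  0.5322,  0.4707, -0.8266,  0.0059,
        0.0393,  0.0041]), np.float64(0.00038288845875165885))
(np.float64(2.541032497084438e-07), (-1, -1, -1, -1), array([-0.0301,  1.5411, -0.8483,  0.5322,  0.4707, -0.8266,  0.0059,
        0.0393,  0.0041]), np.float64(0.0003828884589681201))
(np.float64(2.541032497084537e-07), (-1, -1, -1, -1), array([-0.0301,  1.5411, -0.8483,  0.5322,  0.4707, -0.8266,  0.0059,
        0.0393,  0.0041]), np.float64(0.0003828884587407759))
```

```bash
cat > sim.py <<'E'
from fk import *
S=(-1,-1,-1,-1); P=[-.0301,1.5411,.318,.5322,.4707,.3397,.0059,.0393,.0041]
LO=np.array([-2.88,-.31,-1.54,.2,-1.41,.19,-2.57])+.01; HI=np.array([2.88,2.03,1.56,2.42,4.55,2.02,2.57])-.01
VM=np.array([2.57,2.57]+[3.14]*5)*.7/8
def step(q,x,R,w=.3,reg=.03):
    X,M=fk(q,P,S); d=x-X; n=np.linalg.norm(d); d=d*min(1,.0625/max(n,1e-9))
    r=Ro.from_matrix(R@M.T).as_rotvec(); m=np.linalg.norm(r); r=r*min(1,.187/max(m,1e-9))
    tx=X+d; tR=Ro.from_rotvec(r).as_matrix()@M
    def f(v):
        Y,N=fk(v,P,S); return np.r_[Y-tx,w*Ro.from_matrix(N@tR.T).as_rotvec(),reg*.05*(v-q)]
    lo=np.maximum(LO,q-VM);hi=np.minimum(HI,q+VM)
    return least_squares(f,np.clip(q,lo+1e-6,hi-1e-6),bounds=(lo,hi)).x
def call(q,rows,**k):
    X,M=fk(q,P,S)
    for r in rows:
        q=step(q,X+np.array(r[:3])/1000,Ro.from_euler('z',r[3]).as_matrix()@M,**k)
    return q
E
python3 - <<'E'
from sim import *
q0=np.array([1.41518812,.50087957,-.42699867,1.55037678,.22082646,1.13827832,-.21028029])
for w in(.1,.3,1):
  q=call(q0,[(0,0,60,0),(0,0,120,-.1),(0,0,180,-.2),(50,30,240,-.35),(110,80,240,-.5),(160,120,240,-.65),(210,160,240,-.8),(270,200,240,-.94)]+[(336,248,240,-.94)]*3,w=w)
  X,M=fk(q,P,S);print(w,q.round(3),X.round(3),M[:,2].round(3))
  q=call(q,[(50,-29,0,0),(100,-58,0,0),(150,-87,0,0),(200,-115,0,0),(250,-145,0,0),(300,-173,0,0)]+[(350,-202,0,0)]*2,w=w)
  X,M=fk(q,P,S);print(w,q.round(3),X.round(3),M[:,2].round(3))
# feasibility of horizontal grasps
for tgt in([.434,-.24,.15],[.517,.03,.27]):
 for tilt in(1.0,1.25,1.57):
  z=np.array([.15*np.sin(tilt),.988*np.sin(tilt),-np.cos(tilt)]);y=np.cross(z,[0,0,1.]);y/=np.linalg.norm(y);R=np.c_[np.cross(y,z),y,z]
  out=[]
  for R2 in (R,R@np.diag([-1,-1,1])):
   for k in range(25):
    rng=np.random.default_rng(k);g=rng.uniform(LO,HI)
    f=lambda v:np.r_[fk(v,P,S)[0]-tgt,.3*Ro.from_matrix(fk(v,P,S)[1]@R2.T).as_rotvec()]
    o=least_squares(f,g,bounds=(LO,HI));
    if o.cost<1e-8: out.append(o.x.round(2))
  print(tgt,tilt,len(out),out[:3])
E
```

```text
0.1 [ 0.754  0.449 -0.439  1.088  0.186  1.642 -1.725] [ 0.6   -0.346  0.45 ] [-0. -0. -1.]
0.1 [ 0.606  1.096 -1.53   0.21   1.497  1.449 -1.708] [ 0.945 -0.545  0.447] [ 0.473 -0.279 -0.836]
0.3 [ 0.752  0.448 -0.435  1.088  0.184  1.641 -1.724] [ 0.6   -0.346  0.45 ] [-0. -0. -1.]
0.3 [ 0.61   1.091 -1.53   0.21   1.452  1.821 -1.707] [ 0.843 -0.486  0.404] [ 0.181 -0.108 -0.978]
1 [ 0.752  0.449 -0.436  1.088  0.185  1.642 -1.724] [ 0.6   -0.346  0.45 ] [-0. -0. -1.]
1 [ 0.611  1.104 -1.53   0.21   1.43   1.999 -1.713] [ 0.792 -0.456  0.386] [ 0.017 -0.01  -1.   ]
[0.434, -0.24, 0.15] 1.0 23 [array([ 1.41,  0.9 , -0.73,  1.65, -0.24,  1.39,  0.68]), array([ 0.3 ,  0.98,  0.97,  1.69, -1.01,  2.01,  1.47]), array([ 0.38,  0.91,  0.84,  1.69, -0.95,  1.92,  1.41])]
[0.434, -0.24, 0.15] 1.25 23 [array([ 1.21,  0.94, -0.36,  1.59, -0.52,  1.63,  0.94]), array([ 1.15,  0.92, -0.26,  1.59, -0.57,  1.66,  1.  ]), array([ 0.68,  0.93,  0.43,  1.61, -0.86,  1.94,  1.31])]
[0.434, -0.24, 0.15] 1.57 20 [array([ 1.12,  1.1 , -0.2 ,  1.51, -0.69,  1.89,  1.07]), array([ 1.02,  1.08, -0.04,  1.52, -0.76,  1.96,  1.15]), array([ 0.98,  1.08,  0.02,  1.52, -0.79,  1.99,  1.18])]
[0.517, 0.03, 0.27] 1.0 18 [array([ 1.32,  0.78, -1.18,  1.9 , -0.33,  1.04,  0.26]), array([-0.38,  0.75,  1.25,  1.96, -1.24,  2.  ,  1.11]), array([-0.32,  0.67,  1.13,  1.96, -1.19,  1.89,  1.07])]
[0.517, 0.03, 0.27] 1.25 19 [array([ 1.1 ,  0.7 , -0.7 ,  1.92, -0.76,  1.27,  0.75]), array([-0.01,  0.68,  0.78,  1.96, -1.21,  1.93,  1.15]), array([ 1.1 ,  0.7 , -0.7 ,  1.92, -0.76,  1.27,  0.74])]
[0.517, 0.03, 0.27] 1.57 19 [array([ 1.38,  1.29, -1.18,  1.89, -0.42,  1.09,  0.48]), array([ 1.01,  0.87, -0.53,  1.92, -0.93,  1.48,  0.97]), array([ 0.29,  0.79,  0.41,  1.95, -1.23,  2.01,  1.24])]
```

```bash
cat > plan.py <<'E'
from sim import *
import sys, time
q=np.array([1.167,.83,-1.51,1.163,.876,1.784,-2.144])
def info(q):
    X,M=fk(q,P,S); return X,M
dirs=[np.array(d)/np.linalg.norm(d) for d in itertools.product((-1,0,1),repeat=3) if any(d)]
acts=[tuple(d*100)+(y,) for d in dirs for y in(0,.3,-.3)]+[(0,0,0,.3),(0,0,0,-.3)]
t0=time.time()
# per-position single-push gain map
for start in ([(0,0,0,0)]*1, [(-100,50,300,0)]*8, [(250,-150,-100,0)]*8,[(100,-50,400,0)]*10,[(-250,150,-100,0)]*8,[(-350,200,0,0)]*8,[(-300,150,400,0)]*10):
    p=call(q,start); X0,M0=info(p); best=[]
    for a in acts:
        n=call(p,[a]*4); X,M=info(n); best.append((round(float(np.arccos(-M[2,2])-np.arccos(min(1,-M0[2,2]))),3),round(float(M[2,1]),3),tuple(np.round(a,1)),X.round(2)))
    best.sort(key=lambda b:-b[0]); print(X0.round(3),p.round(2)); [print('   ',b) for b in best[:4]]
print(time.time()-t0)
E
python3 plan.py
```

```text
[ 0.617 -0.358  0.406] [ 1.17  0.83 -1.51  1.16  0.88  1.78 -2.14]
    (-0.0, 0.007, (np.float64(-57.7), np.float64(-57.7), np.float64(-57.7), np.float64(0.0)), array([ 0.56, -0.42,  0.35]))
    (-0.0, 0.007, (np.float64(-57.7), np.float64(-57.7), np.float64(-57.7), np.float64(0.3)), array([ 0.56, -0.42,  0.35]))
    (-0.0, 0.007, (np.float64(-57.7), np.float64(-57.7), np.float64(-57.7), np.float64(-0.3)), array([ 0.56, -0.42,  0.35]))
    (-0.0, 0.007, (np.float64(-70.7), np.float64(-70.7), np.float64(0.0), np.float64(0.0)), array([ 0.55, -0.43,  0.41]))
[ 0.514 -0.306  0.694] [ 0.58  0.27 -0.13  0.78  0.05  2.01 -1.61]
    (0.146, 0.051, (np.float64(0.0), np.float64(0.0), np.float64(100.0), np.float64(0.3)), array([ 0.51, -0.3 ,  0.77]))
    (0.146, -0.031, (np.float64(0.0), np.float64(0.0), np.float64(100.0), np.float64(-0.3)), array([ 0.51, -0.3 ,  0.77]))
    (0.145, 0.01, (np.float64(0.0), np.float64(0.0), np.float64(100.0), np.float64(0.0)), array([ 0.51, -0.3 ,  0.77]))
    (0.131, -0.034, (np.float64(70.7), np.float64(0.0), np.float64(70.7), np.float64(-0.3)), array([ 0.58, 
[... 2127 characters left out ...]
4 ]))
    (0.091, -0.005, (np.float64(-57.7), np.float64(57.7), np.float64(57.7), np.float64(0.0)), array([ 0.24, -0.12,  0.46]))
[ 0.323 -0.212  0.767] [ 1.   -0.18 -0.33  1.08 -0.07  2.01 -1.45]
    (0.155, 0.013, (np.float64(0.0), np.float64(0.0), np.float64(100.0), np.float64(-0.3)), array([ 0.33, -0.22,  0.84]))
    (0.151, 0.081, (np.float64(0.0), np.float64(0.0), np.float64(100.0), np.float64(0.3)), array([ 0.33, -0.21,  0.84]))
    (0.15, 0.048, (np.float64(0.0), np.float64(0.0), np.float64(100.0), np.float64(0.0)), array([ 0.33, -0.21,  0.84]))
    (0.126, 0.084, (np.float64(-70.7), np.float64(0.0), np.float64(70.7), np.float64(0.3)), array([ 0.26, -0.21,  0.81]))
21.043630599975586
```

```bash
python3 -m jog '1 -15 8 50 0;1 -30 16 100 0;1 -45 24 150 0;1 -60 32 200 0;1 -80 40 250 0;1 -100 50 300 0;1 -100 50 300 0' | head -3
python3 -m jog '1 0 0 100 0' | sed -n 2,3p;python3 -m jog '1 0 0 100 0' | sed -n 2,3p;python3 -m jog '1 0 0 100 0' | sed -n 2,3p;python3 -m jog '1 0 0 100 0' | sed -n 2,3p
python3 - <<'E'
from h import *
s=ctrl.read_state();print(s["clock"],s["q"].round(4).tolist(),s["eef_pos"].round(4).tolist(),s["ee_rot"].round(4).tolist())
E
```

```text
clock: 5.03
eef_pos: [0.5331, -0.2936, 0.6163]
ee_rot: [[0.87, -0.491, -0.044], [-0.492, -0.871, -0.011], [-0.033, 0.032, -0.999]]
eef_pos: [0.531, -0.2924, 0.6229]
ee_rot: [[0.87, -0.491, -0.045], [-0.492, -0.87, -0.016], [-0.031, 0.036, -0.999]]
eef_pos: [0.5263, -0.2899, 0.6367]
ee_rot: [[0.871, -0.491, -0.029], [-0.492, -0.87, -0.028], [-0.011, 0.039, -0.999]]
eef_pos: [0.5171, -0.286, 0.6635]
ee_rot: [[0.871, -0.491, 0.012], [-0.49, -0.87, -0.052], [0.036, 0.04, -0.999]]
eef_pos: [0.5079, -0.2829, 0.6914]
ee_rot: [[0.869, -0.492, 0.055], [-0.487, -0.87, -0.079], [0.086, 0.042, -0.995]]
5.525 [0.2158, 0.2913, 0.3668, 0.7639, -0.0731, 2.0148, -1.554] [0.5079, -0.2829, 0.6914] [[0.8691, -0.4916, 0.0549], [-0.4871, -0.8698, -0.0787], [0.0865, 0.0416, -0.9954]]
```

```bash
python3 -m jog '1 0 0 100 0' | sed -n 2,3p;python3 -m jog '1 0 0 100 0' | sed -n 2,3p;python3 -m jog '1 0 0 100 0' | sed -n 2,3p;python3 -m jog '1 0 0 100 0' | sed -n 2,3p;python3 -m jog '1 0 0 100 0' | sed -n 2,3p;python3 -m jog '1 0 0 100 0' | sed -n 2,3p
python3 - <<'E'
from h import *
s=ctrl.read_state();print(s["clock"],s["q"].round(4).tolist(),s["eef_pos"].round(4).tolist(),s["ee_rot"].round(4).tolist())
E
```

```text
eef_pos: [0.5007, -0.2796, 0.717]
ee_rot: [[0.866, -0.49, 0.097], [-0.481, -0.871, -0.102], [0.135, 0.042, -0.99]]
eef_pos: [0.494, -0.2774, 0.7417]
ee_rot: [[0.861, -0.49, 0.138], [-0.475, -0.871, -0.127], [0.183, 0.043, -0.982]]
eef_pos: [0.4879, -0.2756, 0.7659]
ee_rot: [[0.853, -0.49, 0.179], [-0.468, -0.871, -0.151], [0.23, 0.045, -0.972]]
eef_pos: [0.4825, -0.2739, 0.7898]
ee_rot: [[0.844, -0.49, 0.219], [-0.461, -0.87, -0.175], [0.276, 0.047, -0.96]]
eef_pos: [0.4774, -0.2724, 0.8135]
ee_rot: [[0.832, -0.491, 0.259], [-0.451, -0.87, -0.199], [0.323, 0.049, -0.945]]
eef_pos: [0.4727, -0.2711, 0.837]
ee_rot: [[0.819, -0.491, 0.298], [-0.441, -0.869, -0.222], [0.368, 0.051, -0.928]]
6.275 [0.0598, 0.1744, 0.5568, 0.5955, -0.0813, 2.0147, -1.5325] [0.4727, -0.2711, 0.837] [[0.8185, -0.4913, 0.2977], [-0.441, -0.8695, -0.2224], [0.3681, 0.0508, -0.9284]]
```

```bash
python3 -m jog '1 0 0 100 0' | sed -n 3p;python3 -m jog '1 0 0 100 0' | sed -n 3p;python3 -m jog '1 0 0 100 0' | sed -n 3p;python3 -m jog '1 0 0 100 0' | sed -n 3p;python3 -m jog '1 0 0 100 0' | sed -n 2,3p;python3 -m jog '1 30 -17 100 0' | sed -n 2,3p;python3 -m jog '1 30 -17 100 0' | sed -n 2,3p;python3 -m jog '1 30 -17 100 0' | sed -n 2,3p
python3 - <<'E'
from h import *
s=ctrl.read_state();print(s["clock"],s["q"].round(4).tolist(),s["eef_pos"].round(4).tolist(),s["ee_rot"].round(4).tolist())
E
```

```text
ee_rot: [[0.803, -0.492, 0.336], [-0.43, -0.869, -0.245], [0.413, 0.053, -0.909]]
ee_rot: [[0.786, -0.493, 0.373], [-0.417, -0.868, -0.268], [0.456, 0.055, -0.888]]
ee_rot: [[0.767, -0.494, 0.41], [-0.404, -0.868, -0.29], [0.499, 0.057, -0.865]]
ee_rot: [[0.747, -0.495, 0.445], [-0.389, -0.867, -0.311], [0.539, 0.059, -0.84]]
eef_pos: [0.4506, -0.2646, 0.9492]
ee_rot: [[0.725, -0.496, 0.478], [-0.374, -0.866, -0.331], [0.579, 0.061, -0.813]]
eef_pos: [0.461, -0.2713, 0.9687]
ee_rot: [[0.7, -0.496, 0.514], [-0.356, -0.866, -0.351], [0.619, 0.063, -0.783]]
eef_pos: [0.4727, -0.2787, 0.9834]
ee_rot: [[0.678, -0.497, 0.541], [-0.341, -0.865, -0.368], [0.651, 0.065, -0.756]]
eef_pos: [0.4768, -0.2816, 0.9832]
ee_rot: [[0.675, -0.493, 0.548], [-0.341, -0.868, -0.361], [0.654, 0.057, -0.754]]
7.275 [0.1872, 0.247, 0.8193, 0.2012, -0.4488, 2.0146, -1.4933] [0.4768, -0.2816, 0.9832] [[0.6754, -0.493, 0.5485], [-0.3408, -0.8682, -0.3608], [0.654, 0.0568, -0.7543]]
```

```bash
cat > refit.py <<'E'
import sim
from sim import *
data=[([1.41518812,.50087957,-.42699867,1.55037678,.22082646,1.13827832,-.21028029],[.26437,-.59384,.20973],[[.91355,.40672,0],[.40672,-.91355,0],[0,0,-1]]),
([.599,1.08,-1.52,.199,1.425,2.014,-1.71],[.763,-.428,.407],[[.868,-.496,.022],[-.496,-.868,-.018],[.028,.004,-1]]),
([1.167,.83,-1.51,1.163,.876,1.784,-2.144],[.599,-.337,.405],[[.868,-.497,.017],[-.497,-.868,-.018],[.023,.007,-1]]),
([0.2158, 0.2913, 0.3668, 0.7639, -0.0731, 2.0148, -1.554], [0.5079, -0.2829, 0.6914], [[0.8691, -0.4916, 0.0549], [-0.4871, -0.8698, -0.0787], [0.0865, 0.0416, -0.9954]]),
([0.0598, 0.1744, 0.5568, 0.5955, -0.0813, 2.0147, -1.5325], [0.4727, -0.2711, 0.837], [[0.8185, -0.4913, 0.2977], [-0.441, -0.8695, -0.2224], [0.3681, 0.0508, -0.9284]]),
([0.1872, 0.247, 0.8193, 0.2012, -0.4488, 2.0146, -1.4933], [0.4768, -0.2816, 0.9832], [[0.6754, -0.493, 0.5485], [-0.3408, -0.8682, -0.3608], [0.654, 0.0568, -0.7543]])]
def f(p):
    r=[]
    for q,x,R in data:
        X,M=fk(q,p,S); r+=list(X-x)+list((M-np.array(R)).ravel()*.3)
    return np.array(r)
o=least_squares(f,P); P[:]=list(o.x); 
q=np.array(data[-1][0])
E
cat > plan2.py <<'E'
from refit import *
print(o.x.round(4),np.abs(o.fun).max())
LO[:]=LO-.005;HI[:]=HI+.005
acts=[tuple(d) for d in 100*np.array([np.array(d)/np.linalg.norm(d) for d in itertools.product((-1,0,1),repeat=3) if any(d)])]
X0,M0=fk(q,P,S)
for w in(.6,1.):
  best=[]
  for a in acts:
    n=q
    for k in range(5): n=call(n,[a+(0,)],w=w)
    X,M=fk(n,P,S); best.append((round(float(np.arccos(-M[2,2])-np.arccos(-M0[2,2])),3),round(float(M[2,1]),3),np.round(a).tolist(),X.round(2).tolist(),n.round(2).tolist()))
  best.sort(key=lambda b:-b[0]); [print(w,b) for b in best[:5]]
E
python3 plan2.py
```

```text
[-0.0333  1.5394  0.3374  0.5087  0.47    0.3616  0.0077  0.0144  0.0067] 0.008286218909259901
0.6 (0.207, 0.086, [0.0, 0.0, 100.0], [0.43, -0.25, 1.06], [-0.13, 0.18, 1.55, 0.21, -0.85, 1.95, -1.45])
0.6 (0.199, 0.076, [71.0, 0.0, 71.0], [0.62, -0.26, 1.0], [-0.06, 0.4, 1.55, 0.21, -1.01, 1.78, -1.56])
0.6 (0.189, 0.089, [58.0, -58.0, 58.0], [0.59, -0.42, 0.98], [0.34, 0.45, 1.55, 0.21, -1.33, 1.75, -1.39])
0.6 (0.181, 0.099, [0.0, -71.0, 71.0], [0.43, -0.45, 1.01], [0.63, 0.33, 1.45, 0.21, -1.4, 1.89, -1.25])
0.6 (0.165, 0.069, [0.0, 71.0, 71.0], [0.46, -0.07, 1.05], [-0.78, 0.16, 0.89, 0.21, 0.27, 2.01, -1.77])
1.0 (0.088, 0.082, [0.0, 0.0, 100.0], [0.42, -0.25, 1.03], [0.29, 0.12, 0.27, 0.21, -0.01, 2.01, -1.53])
1.0 (0.083, 0.076, [71.0, 0.0, 71.0], [0.61, -0.25, 0.96], [-0.05, 0.41, 1.55, 0.21, -1.02, 1.89, -1.56])
1.0 (0.079, 0.082, [58.0, -58.0, 58.0], [0.58, -0.41, 0.94], [0.35, 0.46, 1.55, 0.21, -1.32, 1.85, -1.38])
1.0 (0.078, 0.072, [0.0, 71.0, 71.0], [0.46, -0.08, 1.01], [-0.82, 0.13, 0.91, 0.31, 0.28, 2.01, -1.8])
1.0 (0.075, 0.087, [-71.0, 0.0, 71.0], [0.26, -0.27, 1.02], [0.19, -0.12, 0.52, 0.45, -0.05, 2.01, -1.37])
```

```bash
python3 -m jog '1 0 0 100 0' | sed -n 3p;python3 -m jog '1 0 0 100 0' | sed -n 3p;python3 -m jog '1 0 0 100 0' | sed -n 3p;python3 -m jog '1 0 0 100 0' | sed -n 2,3p;python3 -m jog '1 -60 40 80 0' | sed -n 2,3p;python3 -m jog '1 -60 40 80 0' | sed -n 2,3p;python3 -m jog '1 -60 40 80 0' | sed -n 2,3p
python3 - <<'E'
from h import *
s=ctrl.read_state();print(s["clock"],s["q"].round(4).tolist(),s["eef_pos"].round(4).tolist(),s["ee_rot"].round(4).tolist())
E
```

```text
ee_rot: [[0.656, -0.501, 0.565], [-0.333, -0.864, -0.378], [0.677, 0.059, -0.733]]
ee_rot: [[0.632, -0.503, 0.589], [-0.319, -0.862, -0.394], [0.706, 0.061, -0.705]]
ee_rot: [[0.612, -0.5, 0.613], [-0.302, -0.864, -0.403], [0.731, 0.061, -0.68]]
eef_pos: [0.4282, -0.2583, 1.0427]
ee_rot: [[0.599, -0.497, 0.628], [-0.293, -0.866, -0.406], [0.745, 0.06, -0.664]]
eef_pos: [0.4063, -0.2474, 1.0513]
ee_rot: [[0.589, -0.507, 0.629], [-0.295, -0.86, -0.417], [0.752, 0.06, -0.656]]
eef_pos: [0.3907, -0.2354, 1.059]
ee_rot: [[0.582, -0.505, 0.638], [-0.289, -0.861, -0.418], [0.76, 0.059, -0.647]]
eef_pos: [0.3753, -0.2199, 1.0715]
ee_rot: [[0.567, -0.501, 0.654], [-0.272, -0.863, -0.425], [0.778, 0.063, -0.626]]
8.15 [-0.4282, 0.0709, 1.2001, 0.1975, -0.2144, 2.015, -1.5126] [0.3753, -0.2199, 1.0715] [[0.5669, -0.5007, 0.6542], [-0.2721, -0.8633, -0.4249], [0.7775, 0.0629, -0.6257]]
```

```bash
python3 -m jog '1 0 0 100 0' | sed -n 3p;python3 -m jog '1 0 0 100 0' | sed -n 3p;python3 -m jog '1 0 0 100 0' | sed -n 3p;python3 -m jog '1 0 0 100 0' | sed -n 2,3p;python3 -m jog '1 0 0 100 0' | sed -n 2,3p;python3 -m jog '1 60 -40 80 0' | sed -n 2,3p;python3 -m jog '1 60 -40 80 0' | sed -n 2,3p;python3 -m jog '1 60 -40 80 0' | sed -n 2,3p;python3 -m jog '1 60 -40 80 0' | sed -n 2,3p
python3 - <<'E'
from h import *
s=ctrl.read_state();print(s["clock"],s["q"].round(4).tolist(),s["eef_pos"].round(4).tolist(),s["ee_rot"].round(4).tolist())
E
```

```text
ee_rot: [[0.556, -0.497, 0.666], [-0.263, -0.866, -0.426], [0.789, 0.062, -0.612]]
ee_rot: [[0.531, -0.512, 0.675], [-0.257, -0.857, -0.448], [0.807, 0.064, -0.587]]
ee_rot: [[0.514, -0.509, 0.691], [-0.242, -0.858, -0.452], [0.823, 0.066, -0.564]]
eef_pos: [0.3691, -0.2172, 1.1111]
ee_rot: [[0.489, -0.507, 0.71], [-0.222, -0.859, -0.461], [0.844, 0.068, -0.532]]
eef_pos: [0.3765, -0.2192, 1.1239]
ee_rot: [[0.461, -0.508, 0.727], [-0.202, -0.858, -0.471], [0.864, 0.07, -0.499]]
eef_pos: [0.3791, -0.2316, 1.1286]
ee_rot: [[0.447, -0.519, 0.729], [-0.201, -0.852, -0.484], [0.872, 0.07, -0.485]]
eef_pos: [0.3949, -0.2453, 1.134]
ee_rot: [[0.43, -0.519, 0.739], [-0.191, -0.852, -0.487], [0.882, 0.068, -0.465]]
eef_pos: [0.4254, -0.265, 1.1421]
ee_rot: [[0.403, -0.519, 0.754], [-0.172, -0.852, -0.494], [0.899, 0.069, -0.433]]
eef_pos: [0.4556, -0.2841, 1.1495]
ee_rot: [[0.375, -0.518, 0.769], [-0.153, -0.853, -0.499], [0.914, 0.069, -0.399]]
9.275 [-2.0123, -0.1488, 1.5646, 0.1975, 1.0109, 1.7517, -1.5881] [0.4556, -0.2841, 1.1495] [[0.3748, -0.5176, 0.7692], [-0.1533, -0.8528, -0.4992], [0.9143, 0.0692, -0.399]]
```

The tool is now about 66° off vertical, which is enough. Next I'll measure the rack and stand directions.

```bash
cat > meas.py <<'E'
from h import *
def back(n,uv,z):
    K,R,t=cam(n); d=np.c_[uv,np.ones(len(uv))]@np.linalg.inv(K).T@R; c=-R.T@t
    return c+d*((z-c[2])/d[:,2])[:,None]
E
python3 - <<'E'
from meas import *
for c in("top","side"):
    ctrl.grab_frame(c)
    for k,z in(("rack",.045),("stand",.010)):
        for d in ctrl.silhouettes(c,k)[:1]:
            m=d["region"].astype(np.uint8)
            v,u=np.nonzero(m); print(c,k,round(d["confidence"],2),m.sum(),u.min(),u.max(),v.min(),v.max())
            np.save(f"{c}_{k}.npy",m)
            if c=="top" and k=="rack":
                B=back(c,np.c_[u,v],z)[:,:2]; r=cv2.minAreaRect((B*1000).astype(np.float32)); print(r)
# base plate by colour, top image
im=ctrl.grab_frame("top"); hsv=cv2.cvtColor(im,cv2.COLOR_RGB2HSV)
sub=im[125:220,146:214].astype(int); m=(np.ptp(sub,axis=2)<18)&(sub.sum(2)>250)
v,u=np.nonzero(m); B=back("top",np.c_[u+146,v+125],.01)[:,:2]; print(m.sum(),cv2.minAreaRect((B*1000).astype(np.float32)))
# right & bottom edges of plate: line fits
ed=[(u[v==r].max()+146,r+125) for r in range(20,80) if (v==r).any()]
L=back("top",np.array(ed,float),.01); print("right edge",cv2.fitLine((L[:,:2]*1000).astype(np.float32),cv2.DIST_HUBER,0,.01,.01).ravel())
ed=[(c+146,v[u==c].max()+125) for c in range(10,62) if (u==c).any()]
L=back("top",np.array(ed,float),.01); print("low edge",cv2.fitLine((L[:,:2]*1000).astype(np.float32),cv2.DIST_HUBER,0,.01,.01).ravel())
marks("top",["hook_bowl","scale_case","stand","rod_red_eye","rod_blue_grip"]);marks("side",["hook_bowl","hook_tip","stand","scale_case","rod_red_grip","rod_blue_grip"])
E
```

```text
top rack 0.7 1343 264 306 160 247
((493.5279235839844, -258.6253967285156), (65.99272155761719, 248.2428436279297), 73.71588134765625)
top stand 0.81 12716 15 209 30 211
side rack 0.58 1000 237 305 191 247
side stand 0.59 11281 102 245 84 326
3528 ((587.9800415039062, 49.84528732299805), (176.77757263183594, 214.52627563476562), 88.83981323242188)
right edge [ 9.9948323e-01 -3.2145213e-02  5.7832599e+02 -3.6349354e+01]
low edge [3.3003014e-02 9.9945527e-01 4.8348123e+02 3.0229826e+01]
top hook_bowl 0.49 [0.5199 0.0369 0.3293] [154. 187.]
top scale_case 0.88 [0.5165 0.0422 0.4318] [136. 184.]
top stand 0.85 [ 0.518   0.043  -0.0021] [182. 198.]
top rod_red_eye 0.89 [ 0.4334 -0.2422  0.213 ] [284. 225.]
top rod_red_eye 0.75 [ 0.389  -0.1163  0.2034] [232. 244.]
top rod_red_eye 0.72 [ 0.5535 -0.5096  0.1996] [391. 173.]
top rod_blue_grip 0.73 [ 0.5575 -0.2766  0.1183] [293. 177.]
top rod_blue_grip 0.27 [ 0.4357 -0.2359  0.1158] [279. 224.]
side hook_bowl 0.49 [0.5192 0.0391 0.3308] [215. 225.]
side hook_tip 0.38 [0.5143 0.0189 0.3447] [220. 216.]
side stand 0.84 [ 0.5184  0.0412 -0.0027] [222. 293.]
side stand 0.6 [ 0.5562 -0.2775  0.1134] [256. 191.]
side scale_case 0.62 [0.5173 0.0419 0.4323] [212. 198.]
side rod_red_grip 0.95 [ 0.5862 -0.1164  0.1002] [225. 226.]
side rod_red_grip 0.91 [ 0.3902 -0.113   0.1025] [284. 249.]
side rod_red_grip 0.69 [ 0.4308 -0.2408  0.1176] [288. 211.]
side rod_red_grip 0.51 [ 0.556  -0.5042  0.1028] [282. 151.]
side rod_blue_grip 0.66 [ 0.5559 -0.2774  0.1151] [256. 191.]
```

```bash
cat > plan3.py <<'E'
from refit import *
import sys
LO[:]=LO-.01;HI[:]=HI+.01
q=np.array([-2.0123,-.1488,1.5646,.1975,1.0109,1.7517,-1.5881]); LO[:]=np.minimum(LO,q);HI[:]=np.maximum(HI,q)
def show(q,t):
    X,M=fk(q,P,S); print(t,q.round(2).tolist(),X.round(3).tolist(),'z',M[:,2].round(3).tolist(),'yz',M[2,1].round(3),'az',np.degrees(np.arctan2(-M[0,1],M[1,1])).round(1)-180)
def go(q,sh,yaw,n,t):
    q=call(q,[tuple(np.array(sh)*min(1,(i+1)/n))+(yaw*min(1,(i+1)/n),) for i in range(n+2)],w=1.); show(q,t); return q
if __name__=="__main__":
    show(q,'now')
    for order in (0,1,2):
        p=q
        if order==0:
            p=go(p,(0,0,-300),0,6,'down'); p=go(p,(0,0,-250),0,6,'down'); p=go(p,(-80,-70,0),.9,7,'yaw'); p=go(p,(0,0,0),.93,7,'yaw');p=go(p,(0,0,-300),0,6,'dn')
        elif order==1:
            p=go(p,(0,0,-250),0.9,7,'down'); p=go(p,(-60,-60,-250),.93,7,'yaw'); p=go(p,(0,0,-400),0,8,'dn')
        else:
            p=go(p,(0,0,0),-1.5,9,'yaw-');p=go(p,(0,0,-300),-1.5,9,'y-');p=go(p,(0,0,-300),-1.45,9,'y-')
E
python3 plan3.py; python3 - <<'E'
from meas import *
print(back("side",np.array([[368,157.],[355,150],[383,158]]),0),back("top",np.array([[445,250],[445,290],[512,245.]]),.2))
E
```

```text
now [-2.01, -0.15, 1.56, 0.2, 1.01, 1.75, -1.59] [0.43, -0.288, 1.143] z [0.752, -0.525, -0.399] yz 0.098 az -32.400000000000006
down [-0.21, -0.31, 0.31, 1.26, 0.55, 1.11, -1.89] [0.506, -0.298, 0.928] z [0.744, -0.526, -0.411] yz 0.099 az -32.69999999999999
down [0.38, -0.31, -0.01, 1.83, 0.39, 0.53, -1.93] [0.558, -0.321, 0.679] z [0.739, -0.527, -0.42] yz 0.101 az -32.80000000000001
yaw [-0.65, -0.31, 1.56, 1.53, -0.79, 1.28, -0.1] [0.474, -0.378, 0.68] z [0.873, 0.246, -0.42] yz 0.103 az -341.5
yaw [-0.83, -0.31, 1.56, 1.5, -0.81, 1.97, 0.21] [0.352, -0.135, 0.694] z [0.34, 0.838, -0.427] yz 0.11 az -289.1
dn [-0.69, -0.31, 1.56, 2.07, -0.66, 1.64, 0.67] [0.318, -0.07, 0.444] z [0.35, 0.826, -0.442] yz 0.115 az -289.7
down [-0.52, -0.31, 1.25, 1.11, -0.7, 1.5, -0.55] [0.439, -0.295, 0.906] z [0.876, 0.266, -0.401] yz 0.096 az -340.7
yaw [-0.75, -0.31, 1.56, 1.55, -0.8, 2.02, 0.28] [0.32, -0.142, 0.678] z [0.326, 0.852, -0.409] yz 0.103 az -288.3
dn [-0.6, -0.31, 1.56, 2.22, -0.61, 1.61, 0.8] [0.272, -0.038, 0.396] z [0.334, 0.841, -0.426] yz 0.107 az -288.8
yaw- [-2.4, -0.31, 1.56, 0.2, 2.75, 2.02, -1.9] [0.114, -0.441, 1.127] z [-0.446, -0.821, -0.356] yz 0.085 az -116.6
y- [-1.08, -0.31, 1.56, 0.2, 2.91, 2.02, -1.89] [-0.391, -0.17, 1.145] z [-0.88, 0.362, -0.308] yz 0.075 az -200.9
y- [0.23, -0.31, 1.56, 0.2, 3.04, 2.02, -1.87] [-0.223, 0.331, 1.16] z [0.235, 0.934, -0.269] yz 0.07 az -283.0
[[ 0.27104065 -0.72406627  0.        ]
 [ 0.32919879 -0.74176837  0.        ]
 [ 0.21536782 -0.74422639  0.        ]] [[ 0.36446355 -0.63031815  0.2       ]
 [ 0.26977189 -0.62428565  0.2       ]
 [ 0.37303213 -0.79336724  0.2       ]]
```

```bash
cat > model.py <<'E'
import numpy as np, itertools
from scipy.optimize import least_squares
from scipy.spatial.transform import Rotation as Ro
import refit
D=refit.data+[([-2.0123,-.1488,1.5646,.1975,1.0109,1.7517,-1.5881],[.4556,-.2841,1.1495],[[.3748,-.5176,.7692],[-.1533,-.8528,-.4992],[.9143,.0692,-.399]]),
([-0.4282,0.0709,1.2001,0.1975,-0.2144,2.015,-1.5126],[0.3753,-0.2199,1.0715],[[0.5669,-0.5007,0.6542],[-0.2721,-0.8633,-0.4249],[0.7775,0.0629,-0.6257]])]
E_=lambda a,t:Ro.from_euler(a,t)
def fk(q,p,full=False):
    b,c,d1,d2,d3,d4,a2,a4,a6,o2,o3,o4,o5,o6,ex,ey=p
    x=np.array([0,0,d1]); R=E_('xy',[ex,ey])*E_('z',b-q[0])
    R=R*E_('y',q[1]+o2)*E_('z',-q[2]+o3); x=x+R.apply([a2,0,d2]); e=x
    R=R*E_('y',q[3]+o4)*E_('z',-q[4]+o5); x=x+R.apply([a4,0,d3]); wr=x
    R=R*E_('y',q[5]+o6); x=x+R.apply([a6,0,d4]); R=R*E_('z',-q[6]+c)
    return (x,R.as_matrix(),e,wr) if full else (x,R.as_matrix())
p0=list(refit.P)+[0]*7
def f(p):
    r=[]
    for q,x,R in D:
        X,M=fk(q,p); r+=list(X-x)+list((M-np.array(R)).ravel()*.3)
    return np.r_[r,.01*np.array(p[9:])]
o=least_squares(f,p0); P=o.x
if __name__=="__main__":
    print(P.round(4),np.abs(o.fun).max())
    for i in range(len(D)): print(o.fun[i*12:i*12+3].round(4))
E
python3 model.py; python3 - <<'E'
from h import *
for z in(0,.1,.2,.3): print(z,px("side",[.30,-.73,z]).round(),px("side",[.22,-.73,z]).round(),px("top",[.32,-.66,z]).round())
E
```

```text
[-2.4900e-02  1.5447e+00  3.4580e-01  5.1710e-01  4.7010e-01  3.8110e-01
  1.1400e-02  9.0000e-03  1.2100e-02 -4.6000e-03 -1.1100e-02  3.9000e-03
  1.1300e-02 -1.0000e-03  1.6000e-03 -2.6000e-03] 0.011184083113546683
[ 0.004   0.002  -0.0015]
[0.0007 0.0047 0.0098]
[ 0.0036 -0.0047  0.0046]
[ 0.0048  0.0072 -0.0013]
[ 0.004   0.0063 -0.0018]
[ 0.0089 -0.0024 -0.0035]
[-0.0105 -0.0112 -0.0044]
[ 0.0021  0.0004 -0.0019]
0 [361. 154.] [381. 160.] [423. 260.]
0.1 [367. 135.] [387. 141.] [439. 264.]
0.2 [373. 114.] [395. 120.] [458. 268.]
0.3 [379.  90.] [403.  96.] [483. 274.]
```

```bash
python3 - <<'E'
from h import *
save("side","s1.png")
im=cv2.imread("pics/s1.png");cv2.imwrite("pics/s1.png",cv2.resize(im[0:288],None,fx=1.5,fy=1.5))
E
```

```text
(no output)
```

View pics/s1.png

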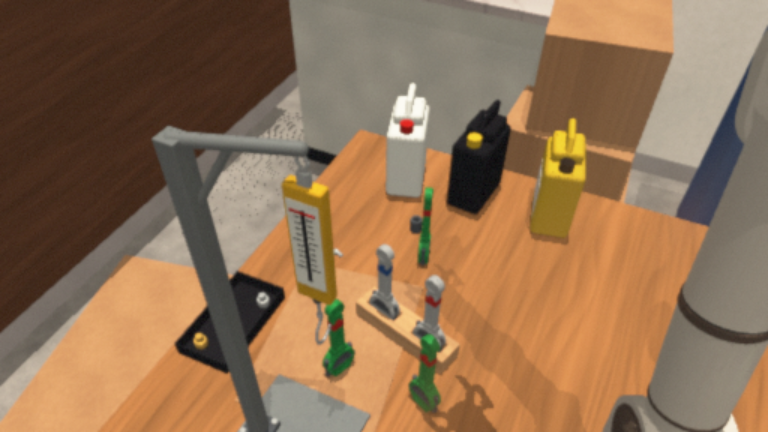

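The side view shows the arm out of the way at the upper right, with the rods standing undisturbed. The yellow canister's base is at about (552,234) in the crop, which puts it at y < -0.71. I'll look for a path to the pre-grasp in the simulation.

```bash
cat > plan4.py <<'E'
import model; from model import *
import sim
sim.fk=lambda q,p,s:model.fk(q,model.P); from sim import LO,HI,call
LO[:]=LO-.01;HI[:]=HI+.01
q=np.array([-2.0123,-.1488,1.5646,.1975,1.0109,1.7517,-1.5881]); LO[:]=np.minimum(LO,q);HI[:]=np.maximum(HI,q)
def st(q): 
    X,M,e,w=fk(q,P,True); return X,M,np.degrees(np.arctan2(M[0,1],-M[1,1])),e,w   # az of tool z
def to(q,pos,az,n,verbose=True):
    X,M,a,_,_=st(q); d=(np.array(pos)-X)*1000; y=np.radians(az-a)
    q=call(q,[tuple(d*min(1,(i+1)/n))+(y*min(1,(i+1)/n),) for i in range(n+3)],w=1.)
    if verbose:
        X,M,a,e,w=st(q); print(q.round(2).tolist(),X.round(3).tolist(),'az',a.round(1),'tilt',np.degrees(np.arccos(-M[2,2])).round(1),'yz',M[2,1].round(3),'elb',e.round(2).tolist(),'wr',w.round(2).tolist())
    return q
PG=([.412,-.30,.135],73.7); HK=([.518,.01,.26],88)
if __name__=="__main__":
    for name,wps in {'A':[([.75,-.48,.8],-32,9),([.75,-.48,.45],-32,7),([.6,-.4,.4],20,7),([.45,-.4,.4],73.7,8),([.412,-.30,.3],73.7,4)],
     'B':[([.7,-.45,.9],-32,8),([.6,-.4,.5],-32,9),([.55,-.45,.35],20,7),([.412,-.35,.35],73.7,8),([.412,-.30,.3],73.7,4)],
     'C':[([.65,-.2,.9],0,7),([.65,-.2,.5],20,9),([.5,-.3,.4],50,7),([.412,-.30,.3],73.7,8)]}.items():
        print(name);p=q
        for w in wps: p=to(p,*w)
        p=to(p,*PG,5); p2=to(p,[.518,-.1,.30],88,8); to(p2,*HK,4)
E
python3 plan4.py
```

```text
A
[-1.48, -0.31, 1.56, 1.28, 0.86, 0.78, -2.04] [0.718, -0.46, 0.795] az -32.0 tilt 66.6 yz 0.09 elb [-0.01, -0.16, 0.84] wr [0.44, -0.26, 0.96]
[-1.25, -0.31, 1.56, 1.83, 1.3, 0.35, -2.57] [0.673, -0.478, 0.55] az -30.8 tilt 65.1 yz 0.087 elb [-0.04, -0.16, 0.84] wr [0.39, -0.28, 0.72]
[-0.99, -0.31, 1.56, 1.88, -0.9, 0.77, 0.05] [0.639, -0.239, 0.536] az 19.5 tilt 64.9 yz 0.091 elb [-0.08, -0.14, 0.84] wr [0.31, -0.35, 0.7]
[-0.75, -0.31, 1.56, 1.85, -0.67, 1.81, 0.51] [0.326, -0.093, 0.546] az 73.0 tilt 64.1 yz 0.097 elb [-0.11, -0.12, 0.84] wr [0.22, -0.42, 0.71]
[-0.69, -0.31, 1.56, 2.02, -0.61, 1.71, 0.66] [0.301, -0.07, 0.47] az 73.1 tilt 63.1 yz 0.103 elb [-0.12, -0.11, 0.84] wr [0.19, -0.4, 0.64]
[-0.66, -0.31, 1.56, 2.18, -0.57, 1.58, 0.77] [0.283, -0.035, 0.403] az 73.2 tilt 62.0 yz 0.108 elb [-0.12, -0.1, 0.84] wr [0.17, -0.36, 0.57]
[-1.06, -0.31, 1.56, 2.06, -0.64, 1.56, 0.63] [0.346, 0.046, 0.443] az 87.3 tilt 61.0 yz 0.114 elb [-0.07, -0.14, 0.84] wr [0.32, -0.29, 0.62]
[-1.19, -0.31, 1.56, 2.15, -0.69, 1.38, 0.64] [0.366, 0.105, 0.403] az 87.3 tilt 60.0 yz 0.121 elb 
[... 1470 characters left out ...]
, -0.31, 1.56, 1.98, -0.81, 1.42, 0.45] [0.43, -0.143, 0.498] az 49.1 tilt 65.4 yz 0.097 elb [-0.12, -0.11, 0.84] wr [0.2, -0.4, 0.65]
[-0.7, -0.31, 1.56, 2.03, -0.63, 1.71, 0.66] [0.304, -0.061, 0.473] az 73.1 tilt 64.4 yz 0.103 elb [-0.12, -0.11, 0.84] wr [0.2, -0.39, 0.63]
[-0.66, -0.31, 1.56, 2.19, -0.59, 1.6, 0.78] [0.282, -0.03, 0.409] az 73.2 tilt 63.3 yz 0.107 elb [-0.12, -0.1, 0.84] wr [0.17, -0.36, 0.57]
[-1.06, -0.31, 1.56, 2.06, -0.65, 1.57, 0.64] [0.343, 0.05, 0.448] az 87.3 tilt 62.3 yz 0.113 elb [-0.07, -0.14, 0.84] wr [0.32, -0.29, 0.62]
[-1.18, -0.31, 1.56, 2.15, -0.7, 1.39, 0.65] [0.363, 0.108, 0.408] az 87.3 tilt 61.3 yz 0.12 elb [-0.06, -0.15, 0.84] wr [0.33, -0.23, 0.59]
```

```bash
cat > plan5.py <<'E'
from plan4 import *
def pol(r,az,z): return [r*np.cos(np.radians(az)),r*np.sin(np.radians(az)),z]
def run(name,wps):
    print(name);p=q
    for r,a,z,ta,n in wps: p=to(p,pol(r,a,z),ta,n)
    return p
if __name__=="__main__":
    run('D',[(.5,0,1.1,0,6),(.5,40,1.1,40,6),(.5,80,1.1,80,6),(.5,110,1.1,110,6),(.7,110,1.,110,6),(.7,60,1.,60,8),(.7,10,.9,10,8),(.7,-30,.8,-30,8)])
    run('E',[(.5,-70,1.1,-70,6),(.5,-110,1.1,-110,6),(.5,-150,1.1,-150,6),(.7,-150,1.,-150,6),(.7,-110,1.,-110,6),(.7,-70,1.,-70,6),(.7,-30,.8,-30,8)])
    # goal configs with tool x up
    X,M,a,_,_=st(q)
    for pos,az in(PG,HK):
      R=Ro.from_euler('z',np.radians(az-a)).as_matrix()@M; sols=[]
      for k in range(40):
        g=np.random.default_rng(k).uniform(LO,HI)
        s=least_squares(lambda v:np.r_[fk(v,P)[0]-pos,.3*Ro.from_matrix(fk(v,P)[1]@R.T).as_rotvec()],g,bounds=(LO,HI))
        if s.cost<1e-8: sols.append(s.x.round(2).tolist())
      print(len(sols)); [print(s) for s in sorted(sols)[::3]]
E
python3 plan5.py
```

```text
D
[-1.35, -0.24, 0.47, 0.68, 0.87, 1.61, -1.79] [0.5, -0.0, 1.1] az 0.0 tilt 66.2 yz 0.09 elb [-0.02, -0.11, 0.85] wr [0.16, 0.02, 1.26]
[-1.6, -0.19, 0.34, 0.67, 0.56, 1.54, -1.71] [0.383, 0.321, 1.1] az 40.0 tilt 66.2 yz 0.09 elb [0.0, -0.09, 0.85] wr [0.11, 0.11, 1.26]
[-1.84, -0.17, 0.15, 0.67, 0.3, 1.5, -1.62] [0.087, 0.492, 1.1] az 80.0 tilt 66.2 yz 0.09 elb [0.02, -0.08, 0.86] wr [0.01, 0.16, 1.27]
[-2.02, -0.17, -0.01, 0.67, 0.12, 1.49, -1.56] [-0.171, 0.47, 1.1] az 110.0 tilt 66.2 yz 0.09 elb [0.03, -0.07, 0.86] wr [-0.07, 0.14, 1.27]
[-2.01, -0.02, 0.02, 0.88, 0.09, 1.14, -1.56] [-0.239, 0.658, 1.0] az 110.0 tilt 66.2 yz 0.09 elb [0.0, -0.0, 0.86] wr [-0.14, 0.33, 1.17]
[-1.61, -0.02, 0.45, 0.88, 0.13, 1.14, -1.58] [0.35, 0.606, 1.0] az 60.0 tilt 66.2 yz 0.09 elb [0.0, -0.01, 0.86] wr [0.17, 0.32, 1.17]
[-1.3, -0.23, 0.72, 1.25, 0.57, 0.96, -1.86] [0.689, 0.122, 0.9] az 10.0 tilt 66.2 yz 0.09 elb [-0.03, -0.11, 0.85] wr [0.35, 0.08, 1.06]
[-0.39, -0.28, 0.56, 1.53, 0.62, 0.76, -1.97] [0.606, -0.35, 0.8] az -30.0 tilt 66.2 yz 0.09 elb [-0.12, -0.05, 0.84] wr [0.32, -0.16, 0.
[... 829 characters left out ...]
r [0.14, -0.33, 1.17]
[-0.1, -0.24, 0.37, 1.53, 0.44, 0.72, -1.85] [0.606, -0.35, 0.8] az -30.0 tilt 66.2 yz 0.09 elb [-0.11, -0.01, 0.85] wr [0.32, -0.16, 0.96]
16
[0.85, 0.96, 0.37, 1.55, -0.86, 1.82, 1.36]
[1.13, 0.92, -0.04, 1.55, -0.66, 1.66, 1.18]
[1.22, 0.93, -0.19, 1.54, -0.58, 1.61, 1.11]
[1.44, 1.0, -0.52, 1.54, -0.39, 1.51, 0.93]
[1.65, 1.16, -0.9, 1.54, -0.11, 1.44, 0.67]
[1.84, 1.63, -1.53, 1.54, 0.48, 1.54, 0.11]
17
[0.07, 0.72, 0.68, 1.83, -1.11, 1.87, 1.24]
[0.32, 0.64, 0.35, 1.83, -1.0, 1.71, 1.15]
[0.63, 0.61, -0.06, 1.82, -0.87, 1.55, 1.03]
[1.28, 0.89, -1.02, 1.81, -0.38, 1.21, 0.57]
[1.34, 0.98, -1.15, 1.81, -0.26, 1.18, 0.45]
[1.38, 1.06, -1.25, 1.81, -0.15, 1.15, 0.34]
```

```bash
cat > plan6.py <<'E'
from plan5 import *
F=[(.5,0,1.1,0,6),(.5,40,1.1,40,6),(.93,40,.92,40,9),(.93,0,.92,0,6),(.85,-40,.8,-40,8),(.75,-50,.6,-10,8),(.65,-48,.5,35,7),(.56,-42,.4,73.7,7),(.51,-36,.3,73.7,4)]
G=[(.5,-10,1.1,-10,6),(.93,-5,.92,-5,9),(.85,-40,.8,-40,8),(.75,-50,.6,-10,8),(.65,-48,.5,35,7),(.56,-42,.4,73.7,7),(.51,-36,.3,73.7,4)]
if __name__=="__main__":
    for n,w in(('F',F),('G',G)):
        p=run(n,w); print('--grasp'); p=to(p,*PG,4); p=to(p,[.436,-.223,.135],73.7,4); p=to(p,[.436,-.223,.33],73.7,5); p=to(p,[.518,-.05,.30],88,8); to(p,*HK,4)
E
python3 plan6.py
```

```text
F
[-1.35, -0.24, 0.47, 0.68, 0.87, 1.61, -1.79] [0.5, -0.0, 1.1] az 0.0 tilt 66.2 yz 0.09 elb [-0.02, -0.11, 0.85] wr [0.16, 0.02, 1.26]
[-1.6, -0.19, 0.34, 0.67, 0.56, 1.54, -1.71] [0.383, 0.321, 1.1] az 40.0 tilt 66.2 yz 0.09 elb [0.0, -0.09, 0.85] wr [0.11, 0.11, 1.26]
[-1.05, 0.41, 0.68, 0.6, -0.41, 1.05, -1.41] [0.712, 0.598, 0.92] az 40.0 tilt 66.2 yz 0.09 elb [0.12, 0.18, 0.82] wr [0.44, 0.39, 1.09]
[-0.61, 0.39, 0.88, 0.67, -0.37, 1.03, -1.49] [0.905, 0.069, 0.92] az -0.0 tilt 66.2 yz 0.09 elb [0.17, 0.1, 0.82] wr [0.56, 0.08, 1.09]
[-0.34, 0.16, 1.15, 1.25, -0.23, 0.67, -1.39] [0.651, -0.546, 0.8] az -40.0 tilt 66.2 yz 0.09 elb [0.08, 0.01, 0.86] wr [0.4, -0.32, 0.97]
[0.31, 0.24, 1.15, 1.67, -1.4, 1.27, 0.16] [0.482, -0.575, 0.6] az -10.0 tilt 66.2 yz 0.09 elb [0.11, -0.05, 0.85] wr [0.14, -0.51, 0.75]
[0.86, 0.58, 0.74, 1.4, -1.32, 2.02, 0.63] [0.435, -0.483, 0.5] az 35.0 tilt 66.2 yz 0.09 elb [0.18, -0.23, 0.77] wr [0.15, -0.68, 0.65]
[1.24, 0.72, -0.18, 1.25, -0.69, 2.02, 0.81] [0.416, -0.375, 0.4] az 73.7 tilt 66.2 yz 0.09 elb [0.11, -0.33, 0.73] wr [0.31, -0.71, 0.55]

[... 1849 characters left out ...]
1, 1.56, 2.18, -0.59, 1.6, 0.78] [0.282, -0.032, 0.411] az 73.2 tilt 63.5 yz 0.117 elb [-0.12, -0.1, 0.84] wr [0.17, -0.36, 0.57]
[-0.72, -0.31, 1.56, 2.24, -0.62, 1.49, 0.8] [0.3, -0.005, 0.383] az 73.2 tilt 62.4 yz 0.122 elb [-0.12, -0.11, 0.84] wr [0.19, -0.33, 0.55]
[-0.77, -0.31, 1.56, 2.05, -0.63, 1.59, 0.66] [0.333, -0.053, 0.447] az 73.0 tilt 61.4 yz 0.128 elb [-0.11, -0.12, 0.84] wr [0.22, -0.37, 0.62]
[-1.12, -0.31, 1.56, 2.08, -0.66, 1.48, 0.64] [0.364, 0.066, 0.432] az 87.3 tilt 60.4 yz 0.135 elb [-0.06, -0.15, 0.84] wr [0.33, -0.27, 0.62]
[-1.19, -0.31, 1.56, 2.15, -0.69, 1.36, 0.66] [0.371, 0.104, 0.399] az 87.3 tilt 59.5 yz 0.142 elb [-0.05, -0.15, 0.84] wr [0.34, -0.23, 0.59]
```

```bash
python3 -m jog '1 8 47 -8 .09;1 15 95 -17 .18;1 22 142 -25 .27;1 30 190 -34 .36;1 37 237 -42 .45;1 44 284 -50 .546;1 44 284 -50 .546;1 44 284 -50 .546' | sed -n 1,3p
python3 -m jog '1 -20 54 0 .12;1 -40 107 0 .23;1 -59 160 0 .35;1 -78 214 0 .47;1 -98 268 0 .58;1 -117 321 0 .698;1 -117 321 0 .698;1 -117 321 0 .698'  | sed -n 1,3p
python3 - <<'E'
from h import *
s=ctrl.read_state();print(s["clock"],s["q"].round(3).tolist())
E
```

```text
clock: 11.22
eef_pos: [0.5001, 0.0088, 1.0957]
ee_rot: [[0.406, 0.007, 0.914], [0.074, -0.997, -0.025], [0.911, 0.078, -0.405]]
clock: 12.22
eef_pos: [0.3814, 0.3205, 1.0998]
ee_rot: [[0.266, 0.639, 0.722], [0.306, -0.766, 0.566], [0.914, 0.07, -0.399]]
12.225 [-1.296, -0.191, 0.157, 0.705, 0.449, 1.505, -1.701]
```

```bash
python3 -m jog '1 37 31 -20 0;1 73 62 -40 0;1 110 92 -60 0;1 147 123 -80 0;1 183 154 -100 0;1 220 185 -120 0;1 257 215 -140 0;1 293 246 -160 0;1 330 277 -180 0;1 330 277 -180 0;1 330 277 -180 0' | sed -n 1,3p
python3 - <<'E'
from h import *
s=ctrl.read_state();print(s["clock"],s["q"].round(3).tolist())
E
```

```text
clock: 13.6
eef_pos: [0.7118, 0.5971, 0.9202]
ee_rot: [[0.265, 0.639, 0.722], [0.306, -0.766, 0.565], [0.914, 0.071, -0.399]]
13.6 [-1.009, 0.39, 0.523, 0.643, -0.25, 0.984, -1.473]
```

```bash
python3 -m jog '1 40 -57 0 -.07;1 75 -113 0 -.14;1 105 -170 0 -.21;1 130 -227 0 -.28;1 150 -284 0 -.35;1 165 -340 0 -.42;1 178 -397 0 -.49;1 188 -454 0 -.56;1 195 -510 0 -.63;1 198 -567 0 -.698;1 198 -567 0 -.698' | sed -n 1,3p
python3 -m jog '1 -10 -52 -10 -.06;1 -30 -105 -20 -.12;1 -50 -157 -32 -.19;1 -75 -210 -43 -.26;1 -100 -262 -54 -.32;1 -125 -315 -65 -.38;1 -150 -367 -76 -.45;1 -175 -420 -87 -.51;1 -200 -472 -98 -.57;1 -230 -524 -110 -.64;1 -259 -576 -120 -.698;1 -259 -576 -120 -.698' | sed -n 1,3p
python3 - <<'E'
from h import *
s=ctrl.read_state();print(s["clock"],s["q"].round(3).tolist())
E
```

```text
clock: 14.98
eef_pos: [0.9054, 0.0232, 0.9257]
ee_rot: [[0.395, -0.01, 0.919], [0.06, -0.998, -0.036], [0.917, 0.07, -0.393]]
clock: 16.48
eef_pos: [0.643, -0.5506, 0.8018]
ee_rot: [[0.342, -0.648, 0.68], [-0.212, -0.758, -0.616], [0.915, 0.066, -0.397]]
16.475 [-0.323, 0.1, 1.084, 1.304, -0.095, 0.628, -1.494]
```

```bash
python3 -m jog '1 -20 -3 -25 .06;1 -40 -6 -50 .13;1 -60 -9 -75 .2;1 -80 -12 -100 .26;1 -100 -15 -125 .33;1 -120 -18 -150 .4;1 -140 -21 -175 .46;1 -161 -24 -200 .53;1 -161 -24 -200 .53;1 -161 -24 -200 .53;1 -161 -24 -200 .53;1 -161 -24 -200 .53' | sed -n 1,3p
python3 - <<'E'
from h import *
s=ctrl.read_state();print(s["clock"],s["q"].round(3).tolist())
E
```

```text
clock: 17.98
eef_pos: [0.4913, -0.5665, 0.6008]
ee_rot: [[0.404, -0.163, 0.9], [-0.002, -0.984, -0.178], [0.915, 0.071, -0.398]]
17.975 [0.228, 0.214, 1.184, 1.686, -1.405, 1.2, 0.133]
```

```bash
python3 -m jog '1 -8 12 -14 .11;1 -16 24 -28 .22;1 -24 36 -43 .33;1 -32 48 -57 .44;1 -40 60 -71 .55;1 -48 72 -86 .66;1 -56 84 -100 .775;1 -56 84 -100 .775;1 -56 84 -100 .775' | sed -n 1,3p
python3 - <<'E'
from h import *
s=ctrl.read_state();print(s["clock"],s["q"].round(3).tolist())
E
```

```text
clock: 19.1
eef_pos: [0.4337, -0.4844, 0.5001]
ee_rot: [[0.293, 0.568, 0.769], [0.281, -0.82, 0.498], [0.914, 0.071, -0.4]]
19.1 [0.897, 0.561, 0.666, 1.399, -1.321, 1.961, 0.595]
```

```bash
python3 -m jog '1 -3 20 -20 .09;1 -6 40 -40 .2;1 -9 60 -60 .3;1 -12 80 -80 .4;1 -14 100 -100 .5;1 -16 120 -115 .6;1 -18 130 -120 .681;1 -18 130 -120 .681;1 -18 130 -120 .681' | sed -n 1,3p
python3 - <<'E'
from h import *
s=ctrl.read_state();print(s["clock"],s["q"].round(3).tolist())
save("wrist","w1.png")
marks("wrist",["rod_red_grip","rod_red_eye"])
print(px("wrist",[.431,-.240,.118]))
E
```

```text
clock: 20.23
eef_pos: [0.4147, -0.3553, 0.3802]
ee_rot: [[0.052, 0.957, 0.286], [0.404, -0.282, 0.87], [0.913, 0.07, -0.402]]
20.225 [1.116, 0.699, -0.0, 1.312, -0.782, 2.007, 0.877]
wrist rod_red_grip 0.96 [ 0.4325 -0.2445  0.1194] [225. 301.]
wrist rod_red_grip 0.7 [ 0.3898 -0.113   0.1053] [179. 238.]
wrist rod_red_grip 0.63 [ 0.5855 -0.1174  0.1009] [295. 222.]
wrist rod_red_eye 0.9 [ 0.5879 -0.1128  0.2   ] [306. 174.]
wrist rod_red_eye 0.87 [ 0.3902 -0.1121  0.2031] [174. 190.]
wrist rod_red_eye 0.63 [ 0.4305 -0.241   0.2153] [224. 252.]
[223.25964964 298.96568011]
```

View pics/w1.png

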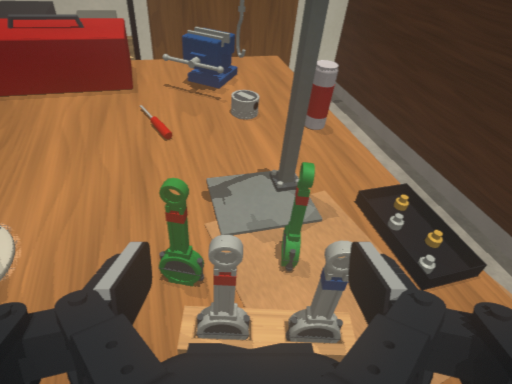

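The wrist view has the red rod centred at (225,280), between the open fingers. The blue rod at (335,280) is further off, and both green rods are beyond. The hand is rolled by 4°, so I'll look for a limit push that removes that.

```bash
cat > plan7.py <<'E'
from plan4 import *
q=np.array([1.116,.699,-.0,1.312,-.782,2.007,.877])
LO[:]=np.array([-2.88,-.31,-1.54,.2,-1.41,.19,-2.57]);HI[:]=np.array([2.88,2.03,1.56,2.42,4.55,2.015,2.57])
rng=np.random.default_rng(1); res=[]
X0,M0,a0,_,_=st(q)
import time; t0=time.time()
while time.time()-t0<240:
    pre=tuple(np.round(rng.uniform([-150,-150,-20],[150,30,150]),-1).tolist())+(round(rng.uniform(-.8,.8),1),)
    p=call(q,[tuple(np.array(pre)*k/5) for k in range(1,6)],w=1.); X1,M1,_,_,_=st(p)
    for _ in range(4):
        d=rng.normal(size=3); d=d/np.linalg.norm(d)*rng.choice([0,100]); a=tuple(np.round(d,-1).tolist())+(float(rng.choice([-.2,0,.2])),)
        n=p
        for k in range(4): n=call(n,[a],w=1.)
        X,M,_,_,_=st(n)
        if X[2]<.33: continue
        res.append((M[2,1]-M0[2,1],np.degrees(np.arccos(-M[2,2])),pre,a,X.round(2).tolist(),n.round(2).tolist()))
res.sort(key=lambda r:r[0]); print(len(res)); [print(np.round(r[0],3),np.round(r[1],1),*r[2:]) for r in res[:8]]
E
python3 plan7.py
```

```text
2247
-0.026 64.1 (80.0, 20.0, -20.0, -0.8) (0.0, 90.0, 50.0, -0.2) [0.56, -0.24, 0.48] [0.79, -0.31, -0.14, 2.29, -1.41, 0.4, 0.05]
-0.025 67.6 (50.0, 10.0, 120.0, -0.7) (-50.0, 80.0, 30.0, -0.2) [0.39, -0.32, 0.51] [1.41, -0.31, 0.01, 2.3, -1.28, 1.17, 0.36]
-0.023 62.5 (-50.0, -30.0, 110.0, -0.6) (70.0, 20.0, -70.0, -0.2) [0.51, -0.39, 0.4] [1.54, 0.06, -0.43, 2.18, -1.41, 0.89, 0.55]
-0.022 61.4 (-20.0, 30.0, -20.0, -0.7) (90.0, 30.0, -10.0, -0.2) [0.57, -0.3, 0.45] [1.04, -0.15, -0.2, 2.22, -1.41, 0.62, 0.23]
-0.021 63.5 (70.0, -80.0, 70.0, -0.8) (-40.0, 70.0, -60.0, -0.2) [0.39, -0.36, 0.41] [1.22, -0.21, 0.12, 2.42, -1.39, 0.91, 0.53]
-0.021 63.5 (-110.0, -140.0, 20.0, -0.6) (80.0, 50.0, -40.0, -0.2) [0.46, -0.42, 0.37] [1.54, 0.13, -0.3, 2.21, -1.41, 0.97, 0.69]
-0.021 63.9 (40.0, -50.0, 90.0, -0.5) (80.0, 10.0, -60.0, -0.2) [0.65, -0.43, 0.38] [1.28, 0.35, -0.4, 1.91, -1.41, 0.74, 0.55]
-0.019 64.3 (140.0, -40.0, 20.0, -0.3) (70.0, 70.0, -20.0, -0.2) [0.73, -0.27, 0.41] [1.05, 0.3, -0.4, 1.91, -1.41, 0.73, 0.49]
```

```bash
cat > plan8.py <<'E'
import plan4; from plan4 import *
import time
q=np.array([1.116,.699,-.0,1.312,-.782,2.007,.877])
LO[:]=np.array([-2.88,-.31,-1.54,.2,-1.41,.19,-2.57]);HI[:]=np.array([2.88,2.03,1.56,2.42,4.55,2.015,2.57])
rng=np.random.default_rng(5); res=[]; t0=time.time(); W=.7
while time.time()-t0<330:
    pre=tuple(np.round(rng.uniform([-100,-130,-20],[300,30,200]),-1).tolist())+(round(rng.uniform(-1.,-.2),1),)
    p=call(q,[tuple(np.array(pre)*k/7) for k in range(1,9)],w=W); X1,M1,_,_,_=st(p)
    for _ in range(4):
        d=rng.normal(size=3); d=d/np.linalg.norm(d)*rng.choice([0,30,60,100]); a=tuple(np.round(d,-1).tolist())+(-.2,)
        n=p; ok=True
        for k in range(8):
            n=call(n,[a],w=W); X,M,_,_,_=st(n); ok&=X[2]>.33
            if not ok: break
        if ok: res.append((M[2,1],np.degrees(np.arccos(-M[2,2])),pre,a,M1[2,1].round(3),X.round(2).tolist(),n.round(2).tolist(),n))
res.sort(key=lambda r:r[0]); print(len(res),st(q)[1][2,1])
for r in res[:6]:
    print(np.round(r[0],3),np.round(r[1],1),*r[2:-1])
    b=to(r[-1],[.41,-.35,.36],73.7,12)
E
python3 plan8.py
```

```text
2209 0.09853967840392547
-0.215 50.9 (150.0, -20.0, 10.0, -1.0) (10.0, 100.0, -20.0, -0.2) 0.092 [0.58, -0.3, 0.36] [1.8, -0.31, -1.29, 2.19, -0.62, 0.19, -1.55]
[1.61, 0.95, -1.23, 1.26, 0.06, 1.83, 0.03] [0.41, -0.35, 0.36] az 73.7 tilt 50.9 yz -0.215 elb [-0.02, -0.42, 0.65] wr [0.39, -0.65, 0.6]
-0.195 56.2 (250.0, -90.0, 80.0, -1.0) (0.0, 100.0, -30.0, -0.2) 0.099 [0.56, -0.33, 0.42] [1.51, -0.31, -0.91, 2.2, -0.64, 0.19, -1.4]
[1.06, 0.67, -0.04, 1.27, -0.56, 1.99, 0.63] [0.41, -0.35, 0.36] az 73.7 tilt 56.2 yz -0.195 elb [0.15, -0.29, 0.74] wr [0.37, -0.67, 0.56]
-0.188 53.7 (150.0, -20.0, 80.0, -0.9) (40.0, 80.0, -40.0, -0.2) 0.099 [0.65, -0.3, 0.39] [1.99, -0.31, -1.5, 2.08, -0.69, 0.19, -1.44]
[1.64, 0.97, -1.24, 1.27, 0.03, 1.82, 0.06] [0.41, -0.35, 0.36] az 73.7 tilt 53.7 yz -0.188 elb [-0.03, -0.43, 0.64] wr [0.38, -0.66, 0.58]
-0.178 56.0 (160.0, 0.0, 190.0, -1.0) (20.0, 50.0, -30.0, -0.2) 0.099 [0.65, -0.33, 0.42] [2.01, -0.31, -1.49, 2.03, -0.41, 0.19, -1.73]
[1.67, 1.04, -1.33, 1.27, 0.07, 1.82, 0.0] [0.41, -0.35, 0.36] az 73.7 tilt 56.0 yz -0.178 elb [-0.04, -0.45, 0.6] wr [0.37, -0.67, 0.57]
-0.169 50.5 (0.0, -50.0, -0.0, -0.9) (30.0, 50.0, -20.0, -0.2) 0.099 [0.55, -0.33, 0.34] [1.82, -0.31, -1.21, 2.26, -1.01, 0.19, -1.05]
[1.27, 0.65, -0.41, 1.29, -0.37, 1.87, 0.5] [0.41, -0.35, 0.36] az 73.7 tilt 50.5 yz -0.169 elb [0.09, -0.31, 0.75] wr [0.38, -0.65, 0.6]
-0.163 55.8 (240.0, -70.0, -20.0, -0.9) (10.0, 20.0, -10.0, -0.2) 0.099 [0.65, -0.54, 0.39] [0.13, 0.28, 0.66, 1.86, -1.15, 0.19, -0.73]
[0.96, 0.67, 0.15, 1.29, -0.63, 2.01, 0.73] [0.41, -0.35, 0.36] az 73.7 tilt 55.8 yz -0.163 elb [0.18, -0.27, 0.75] wr [0.36, -0.67, 0.57]
```

```bash
python3 -m jog '1 34 -10 0 -.13;1 68 -20 0 -.26;1 103 -30 0 -.39;1 137 -40 0 -.52;1 171 -50 0 -.65;1 205 -60 0 -.78;1 240 -70 0 -.9;1 240 -70 0 -.9' | sed -n 1,3p
python3 -m jog '1 10 20 -10 -.2' | sed -n 3p;python3 -m jog '1 10 20 -10 -.2' | sed -n 3p;python3 -m jog '1 10 20 -10 -.2' | sed -n 2,3p
python3 - <<'E'
from h import *
s=ctrl.read_state();print(s["clock"],s["q"].round(3).tolist())
E
```

```text
clock: 21.38
eef_pos: [0.6563, -0.4217, 0.3808]
ee_rot: [[0.345, 0.38, 0.858], [0.212, -0.922, 0.323], [0.915, 0.07, -0.398]]
ee_rot: [[0.37, 0.233, 0.899], [0.157, -0.97, 0.187], [0.916, 0.072, -0.395]]
ee_rot: [[0.381, 0.176, 0.908], [0.119, -0.983, 0.141], [0.917, 0.054, -0.395]]
eef_pos: [0.6826, -0.4031, 0.3284]
ee_rot: [[0.403, 0.105, 0.909], [0.076, -0.994, 0.081], [0.912, 0.036, -0.409]]
21.75 [1.487, 0.554, -0.803, 1.886, -1.399, 0.511, 0.647]
```

```bash
python3 -m jog '1 10 20 0 -.2' | sed -n 2,3p;python3 -m jog '1 10 20 0 -.2' | sed -n 2,3p
python3 - <<'E'
from h import *
s=ctrl.read_state();print(s["clock"],s["q"].round(3).tolist())
E
```

```text
eef_pos: [0.6863, -0.4019, 0.339]
ee_rot: [[0.44, -0.023, 0.898], [0.002, -1.0, -0.027], [0.898, 0.014, -0.44]]
eef_pos: [0.6891, -0.4028, 0.3614]
ee_rot: [[0.484, -0.17, 0.858], [-0.114, -0.985, -0.131], [0.867, -0.034, -0.496]]
22.0 [1.5, 0.411, -0.952, 1.935, -1.407, 0.19, 0.306]
```

```bash
python3 -m jog '1 0 0 0 0' | sed -n 2,3p; python3 -m jog '1 -30 -5 10 .15;1 -60 -10 20 .3;1 -60 -10 20 .3' | sed -n 2,3p
python3 - <<'E'
from h import *
s=ctrl.read_state();print(s["clock"],s["q"].round(3).tolist())
E
```

```text
eef_pos: [0.6973, -0.3942, 0.3784]
ee_rot: [[0.48, -0.152, 0.864], [-0.073, -0.988, -0.133], [0.874, 0.001, -0.486]]
eef_pos: [0.6301, -0.4159, 0.391]
ee_rot: [[0.49, 0.133, 0.862], [0.067, -0.991, 0.115], [0.869, 0.001, -0.494]]
22.5 [1.534, 0.392, -0.741, 1.808, -1.056, 0.704, 0.206]
```

```bash
python3 -m jog '1 -27 16 0 .14;1 -54 32 0 .28;1 -81 48 0 .42;1 -108 64 -10 .56;1 -136 80 -25 .7;1 -163 95 -45 .84;1 -190 110 -65 .98;1 -218 121 -85 1.1;1 -218 121 -85 1.154;1 -218 121 -85 1.154;1 -218 121 -85 1.154' | sed -n 1,3p
python3 - <<'E'
from h import *
K,R,t=cam("wrist"); s=ctrl.read_state();print(s["clock"],s["q"].round(3).tolist()); c=-R.T@t; print("cam in tool",(s["ee_rot"].T@(c-s["eef_pos"])).round(3))
ctrl.grab_frame("wrist"); marks("wrist",["rod_red_grip","rod_red_eye"])
E
```

```text
clock: 23.88
eef_pos: [0.4175, -0.2857, 0.3073]
ee_rot: [[0.136, 0.962, 0.235], [0.474, -0.272, 0.837], [0.87, -0.003, -0.493]]
23.875 [1.511, 0.745, -0.734, 1.515, -0.404, 1.631, 0.599]
cam in tool [ 0.072  0.    -0.165]
wrist rod_red_grip 0.86 [ 0.3892 -0.1111  0.106 ] [193. 222.]
wrist rod_red_grip 0.64 [ 0.4322 -0.2424  0.1174] [253. 303.]
wrist rod_red_grip 0.56 [ 0.5843 -0.1133  0.1054] [332. 193.]
wrist rod_red_eye 0.82 [ 0.5847 -0.1126  0.2025] [346. 137.]
wrist rod_red_eye 0.74 [ 0.3872 -0.1112  0.2023] [180. 168.]
wrist rod_red_eye 0.65 [ 0.4313 -0.2428  0.2173] [253. 250.]
```

```bash
python3 -m jog '1 -5 -25 -20 -.01;1 -5 -25 -60 -.01;1 -5 -25 -100 -.01;1 -5 -25 -140 -.01;1 -5 -25 -176 -.01;1 -5 -25 -176 -.01;1 -5 -25 -176 -.01' | sed -n 1,4p
python3 -m jog '1 6 21 0 0;1 12 43 0 0;1 18 64 0 0;1 24 85 0 0;1 24 85 0 0;1 24 85 0 0' | sed -n 1,4p
python3 - <<'E'
from h import *
save("wrist","w2.png"); s=ctrl.read_state(); print(s["q"].round(2).tolist())
E
```

```text
clock: 24.9
eef_pos: [0.4123, -0.311, 0.1322]
ee_rot: [[0.141, 0.96, 0.244], [0.472, -0.282, 0.835], [0.87, -0.003, -0.493]]
wrist_force: [-0.2, -0.8, 0.4]
clock: 25.65
eef_pos: [0.4359, -0.2273, 0.1312]
ee_rot: [[0.142, 0.959, 0.244], [0.474, -0.282, 0.834], [0.869, -0.003, -0.495]]
wrist_force: [0.3, -0.9, 0.6]
[1.45, 0.93, -0.69, 1.68, -0.33, 1.3, 0.72]
```

View pics/w2.png

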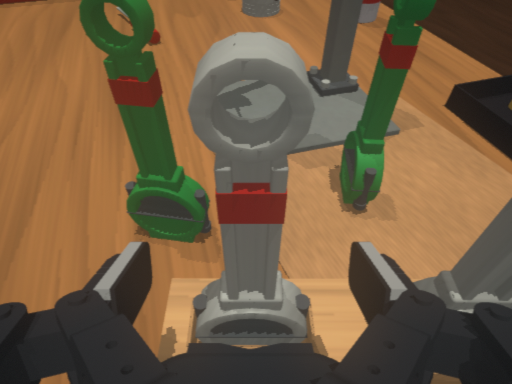

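The wrist view shows the red-banded shank at x≈251, centred between the pads at (150,270) and (352,270). Closing now.

```bash
python3 -m jog '0.6 0 0 0 0;0.4 0 0 0 0;0.2 0 0 0 0;0.1 0 0 0 0;0.1 0 0 0 0;0.1 0 0 0 0;0.1 0 0 0 0' 70
python3 -m jog '0.1 0 0 8 0;0.1 0 0 20 0;0.1 0 0 40 0;0.1 0 0 40 0' 
```

```text
clock: 26.58
eef_pos: [0.4358, -0.2257, 0.1307]
ee_rot: [[0.142, 0.96, 0.243], [0.472, -0.281, 0.836], [0.87, -0.004, -0.492]]
wrist_force: [1.1, -0.9, 2.3]
width: 0.0237
grasp_force: 68.6
clock: 27.08
eef_pos: [0.4364, -0.2261, 0.1724]
ee_rot: [[0.14, 0.96, 0.243], [0.474, -0.281, 0.834], [0.869, -0.001, -0.494]]
wrist_force: [0.0, -0.3, -4.9]
width: 0.0233
grasp_force: 68.8
```

```bash
python3 -m jog '0.1 0 0 25 0;0.1 0 0 50 0;0.1 2 4 76 0;0.1 10 24 76 .03;0.1 20 48 76 .06;0.1 30 72 76 .1;0.1 40 97 76 .13;0.1 50 121 76 .16;0.1 60 145 76 .19;0.1 70 169 76 .22;0.1 76 185 76 .24;0.1 80 193 76 .251;0.1 80 193 76 .251;0.1 80 193 76 .251;0.1 80 193 76 .251' 
python3 - <<'E'
from h import *
a=save("side","s2.png");marks("side",["rod_red_eye","rod_red_grip","hook_bowl","hook_tip"])
save("wrist","w3.png");marks("wrist",["rod_red_eye","rod_red_grip","hook_bowl","hook_tip"])
ctrl.grab_frame("top");marks("top",["rod_red_eye","hook_bowl","hook_tip"])
c=np.hstack([cv2.resize(a[130:290,150:310],(400,400)),cv2.resize(cv2.imread("pics/w3.png")[:,:,::-1],(400,300))[:, :] if 0 else cv2.copyMakeBorder(cv2.resize(cv2.imread("pics/w3.png")[:,:,::-1],(400,300)),0,100,0,0,0)])
cv2.imwrite("pics/c3.png",c[:,:,::-1])
E
```

```text
clock: 28.95
eef_pos: [0.5155, -0.0338, 0.2463]
ee_rot: [[0.022, 0.999, 0.029], [0.492, -0.036, 0.87], [0.87, -0.005, -0.493]]
wrist_force: [-0.0, 0.1, -2.8]
width: 0.0233
grasp_force: 69.0
side rod_red_eye 0.73 [ 0.5847 -0.1121  0.1955] [223. 208.]
side rod_red_eye 0.66 [ 0.392  -0.1142  0.201 ] [286. 229.]
side rod_red_eye 0.61 [ 0.5143 -0.045   0.3327] [233. 201.]
side rod_red_eye 0.5 [ 0.5537 -0.5038  0.201 ] [285. 130.]
side rod_red_grip 0.69 [ 0.5151 -0.0507  0.2363] [235. 223.]
side rod_red_grip 0.63 [ 0.5859 -0.1129  0.1025] [225. 226.]
side rod_red_grip 0.62 [ 0.5559 -0.5035  0.1028] [282. 151.]
side hook_bowl 0.47 [0.524  0.0352 0.329 ] [214. 224.]
side hook_tip 0.43 [0.5166 0.0198 0.3459] [219. 216.]
wrist rod_red_grip 0.94 [ 0.5166 -0.0496  0.2351] [253. 267.]
wrist hook_bowl 0.71 [0.509  0.0379 0.3338] [231.   5.]
top rod_red_eye 0.57 [ 0.5533 -0.5049  0.1987] [389. 174.]
top rod_red_eye 0.56 [ 0.3934 -0.1153  0.2025] [232. 242.]
top rod_red_eye 0.56 [ 0.5881 -0.112   0.2018] [229. 163.]
top hook_bowl 0.64 [0.5222 0.0323 0.3284] [157. 186.]
top hook_tip 0.42 [0.5164 0.0193 0.3468] [161. 188.]
```

View pics/c3.png

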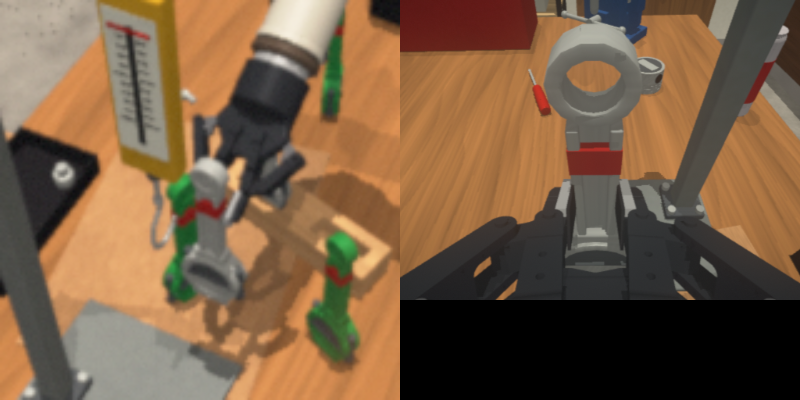

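The left panel (side view) shows the rod held upright, with its eye at (208,172) just in front of the hook at (158,220). In the wrist view the rod is vertical. I'll correct the height by +2 mm and thread the eye on slowly.

```bash
python3 -m jog '0.1 0 8 1 0;0.1 1 18 2 0;0.1 1 28 2 0;0.1 2 36 2 0;0.1 2 42 2 0;0.1 2 48 2 0;0.1 2 54 2 0;0.1 3 60 2 0;0.1 3 65 2 0;0.1 3 70 2 0;0.1 3 75 2 0;0.1 4 80 2 0;0.1 4 85 2 0;0.1 4 90 2 0;0.1 4 90 2 0;0.1 4 90 2 0' 
python3 - <<'E'
from h import *
a=save("side","s4.png");marks("side",["rod_red_eye","rod_red_grip","hook_bowl","hook_tip"]);b=ctrl.grab_frame("wrist")
c=np.hstack([cv2.resize(a[150:270,160:280],(480,480),interpolation=cv2.INTER_CUBIC),cv2.copyMakeBorder(cv2.resize(b,(320,240)),0,240,0,0,0)])
cv2.imwrite("pics/c4.png",c[:,:,::-1])
E
```

```text
clock: 31.65
eef_pos: [0.5197, 0.0573, 0.2485]
ee_rot: [[0.02, 0.999, 0.028], [0.492, -0.034, 0.87], [0.87, -0.004, -0.493]]
wrist_force: [-0.1, -0.6, -3.3]
width: 0.0236
grasp_force: 69.0
side rod_red_eye 0.84 [0.5155 0.0444 0.3333] [215. 227.]
side rod_red_eye 0.71 [ 0.5525 -0.5061  0.199 ] [285. 130.]
side rod_red_eye 0.68 [ 0.3892 -0.1139  0.2001] [286. 230.]
side rod_red_eye 0.55 [ 0.5866 -0.1148  0.1997] [223. 206.]
side rod_red_grip 0.94 [0.5185 0.0398 0.2373] [217. 248.]
side rod_red_grip 0.74 [ 0.5879 -0.1174  0.1002] [225. 226.]
side rod_red_grip 0.69 [ 0.5539 -0.5046  0.0995] [283. 152.]
side rod_red_grip 0.6 [ 0.3877 -0.1138  0.1017] [285. 250.]
side hook_bowl 0.55 [0.5223 0.0376 0.3303] [214. 225.]
side hook_tip 0.42 [0.5164 0.0188 0.3451] [219. 216.]
```

View pics/c4.png

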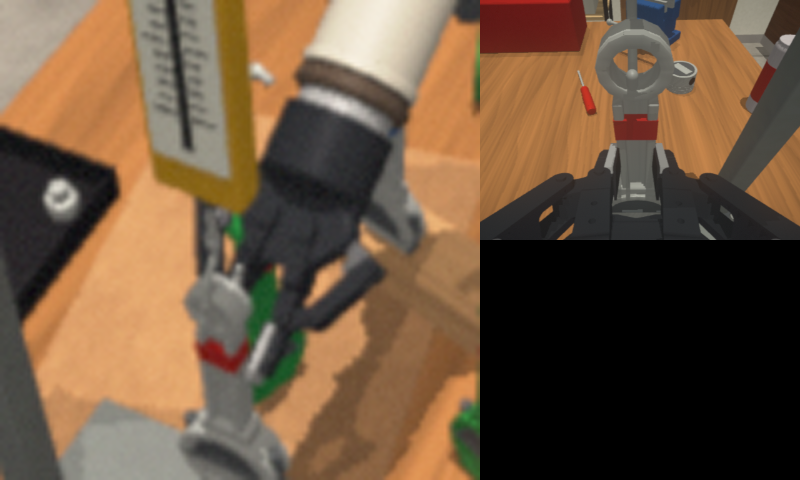

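The eye is threaded: the hook tip shows at (240,268) on the near side, and in the wrist view the wire at (632,75) is centred in the bore. Now I'll lower it slowly and watch the force.

```bash
python3 -m jog '0.1 0 0 -2 0;0.1 0 0 -4 0;0.1 0 0 -6 0;0.1 0 0 -8 0;0.1 0 0 -10 0;0.1 0 0 -12 0;0.1 0 0 -12 0' | sed -n '1,2p;4p'
python3 -m jog '0.1 0 0 -2 0;0.1 0 0 -5 0' | sed -n '2p;4p'
python3 -m jog '0.1 0 0 -3 0;0.1 0 0 -6 0' | sed -n '2p;4p'
python3 -m jog '0.1 0 0 -3 0;0.1 0 0 -6 0' | sed -n '2p;4p'
python3 -m jog '0.1 0 0 -3 0;0.1 0 0 -6 0' | sed -n '1,2p;4p'
python3 - <<'E'
from h import *
a=ctrl.grab_frame("side"); marks("side",["hook_bowl"])
E
```

```text
clock: 32.83
eef_pos: [0.5196, 0.0574, 0.2364]
wrist_force: [0.1, 0.2, -3.5]
eef_pos: [0.5197, 0.0574, 0.2315]
wrist_force: [-0.4, 0.2, -3.2]
eef_pos: [0.5197, 0.0575, 0.2254]
wrist_force: [-0.4, 0.4, -2.1]
eef_pos: [0.5197, 0.0574, 0.2195]
wrist_force: [0.6, -0.3, -2.1]
clock: 33.83
eef_pos: [0.5197, 0.0575, 0.2135]
wrist_force: [0.2, 0.6, -2.4]
side hook_bowl 0.5 [0.5218 0.037  0.3035] [215. 231.]
```

```bash
python3 -m jog '0.1 0 0 -3 0;0.1 0 0 -6 0' | sed -n '2p;4p'
python3 -m jog '0.1 0 0 -3 0;0.1 0 0 -6 0' | sed -n '2p;4p'
python3 -m jog '0.1 0 0 -2 0' | sed -n '2p;4p'
python3 -m jog '0.1 0 0 -2 0' | sed -n '2p;4p'
python3 -m jog '0.1 0 0 -2 0' | sed -n '2p;4p'
python3 - <<'E'
from h import *
for k in range(4):
    s=ctrl.read_state(); print(s["clock"],s["wrist_force"].round(2),s["moment"].round(3),s["effort"].round(3))
E
```

```text
eef_pos: [0.5197, 0.0575, 0.2075]
wrist_force: [0.1, -0.1, 0.2]
eef_pos: [0.5197, 0.0575, 0.2015]
wrist_force: [0.5, -1.0, -0.2]
eef_pos: [0.5196, 0.0575, 0.1995]
wrist_force: [-0.6, -1.5, 1.0]
eef_pos: [0.5197, 0.0575, 0.1975]
wrist_force: [-0.7, -1.3, 0.6]
eef_pos: [0.5197, 0.0575, 0.1956]
wrist_force: [1.4, -1.3, 0.5]
34.8 [ 1.37 -1.33  0.49] [-0.773  0.031 -0.017] [-3.1000e-01 -5.0522e+01 -1.8225e+01 -1.4970e+01 -3.2510e+00  2.3400e+00
 -1.1000e-02]
34.8 [ 1.37 -1.33  0.49] [-0.773  0.031 -0.017] [-3.1000e-01 -5.0522e+01 -1.8225e+01 -1.4970e+01 -3.2510e+00  2.3400e+00
 -1.1000e-02]
34.8 [ 1.37 -1.33  0.49] [-0.773  0.031 -0.017] [-3.1000e-01 -5.0522e+01 -1.8225e+01 -1.4970e+01 -3.2510e+00  2.3400e+00
 -1.1000e-02]
34.8 [ 1.37 -1.33  0.49] [-0.773  0.031 -0.017] [-3.1000e-01 -5.0522e+01 -1.8225e+01 -1.4970e+01 -3.2510e+00  2.3400e+00
 -1.1000e-02]
```

```bash
python3 -m jog '0.1 0 0 2 0;0.1 0 0 3 0' | sed -n '4p'
python3 -m jog '0.1 0 0 0 0' 40| sed -n '4p'
python3 -m jog '0.1 0 0 0 0' 20| sed -n '4p'
python3 -m jog '0.1 0 0 0 0' | sed -n '4p'
python3 -m jog '0.1 0 0 0 0' | sed -n '4p'
python3 -m jog '0.1 0 0 0 0' | sed -n '4p;6p'
python3 - <<'E'
from h import *
s=ctrl.read_state(); print(s["clock"],s["moment"].round(3),s["width"],s["eef_pos"].round(4))
ctrl.grab_frame("side");marks("side",["rod_red_eye","rod_red_grip","hook_bowl"])
E
```

```text
wrist_force: [0.2, -1.1, -0.3]
wrist_force: [0.4, 0.4, 0.3]
wrist_force: [-0.5, -1.2, -0.5]
wrist_force: [0.3, -0.7, 0.4]
wrist_force: [-0.0, -1.2, 0.8]
wrist_force: [-0.0, -1.1, -0.0]
grasp_force: 69.3
35.675 [-0.809 -0.012  0.012] 0.02333822082777127 [0.5196 0.0574 0.1985]
side rod_red_eye 0.9 [0.5164 0.0452 0.2837] [216. 239.]
side rod_red_eye 0.81 [ 0.3902 -0.1137  0.1989] [286. 230.]
side rod_red_eye 0.52 [ 0.5843 -0.1152  0.1987] [224. 206.]
side rod_red_grip 0.73 [ 0.5836 -0.1173  0.101 ] [226. 226.]
side rod_red_grip 0.65 [ 0.555  -0.5057  0.1025] [283. 151.]
side rod_red_grip 0.61 [ 0.3887 -0.114   0.1035] [284. 249.]
side rod_red_grip 0.57 [0.5148 0.041  0.187 ] [220. 259.]
side hook_bowl 0.64 [0.5196 0.0398 0.2898] [216. 236.]
```

```bash
python3 -m jog '0.1 0 0 -1.5 0;0.1 0 0 -1.5 0;0.1 0 0 -1.5 0' | sed -n '2p;4p'
python3 -m jog '0.34 0 0 0 0;0.4 0 0 0 0;0.5 0 0 0 0;0.7 0 0 0 0;0.9 0 0 0 0;0.9 0 0 0 0' 20
python3 - <<'E'
from h import *
a=save("side","s5.png");marks("side",["rod_red_eye","hook_bowl"]);b=ctrl.grab_frame("wrist")
c=np.hstack([cv2.resize(a[90:290,160:290],(390,600),interpolation=cv2.INTER_CUBIC),cv2.copyMakeBorder(cv2.resize(b,(400,300)),0,300,0,0,0)])
cv2.imwrite("pics/c5.png",c[:,:,::-1])
E
```

```text
eef_pos: [0.5196, 0.0574, 0.197]
wrist_force: [0.4, -1.0, 0.4]
clock: 37.0
eef_pos: [0.5196, 0.0574, 0.197]
ee_rot: [[0.02, 0.999, 0.027], [0.492, -0.034, 0.87], [0.87, -0.004, -0.492]]
wrist_force: [-0.6, 0.3, -0.6]
width: 0.0767
grasp_force: 0.0
side rod_red_eye 0.87 [ 0.585  -0.113   0.1967] [223. 207.]
side rod_red_eye 0.73 [ 0.3901 -0.1135  0.1989] [286. 230.]
side rod_red_eye 0.57 [0.5162 0.0395 0.2858] [217. 237.]
side rod_red_eye 0.24 [ 0.5565 -0.2759  0.1141] [256. 191.]
side hook_bowl 0.42 [0.5214 0.0371 0.2948] [215. 233.]
```

View pics/c5.png

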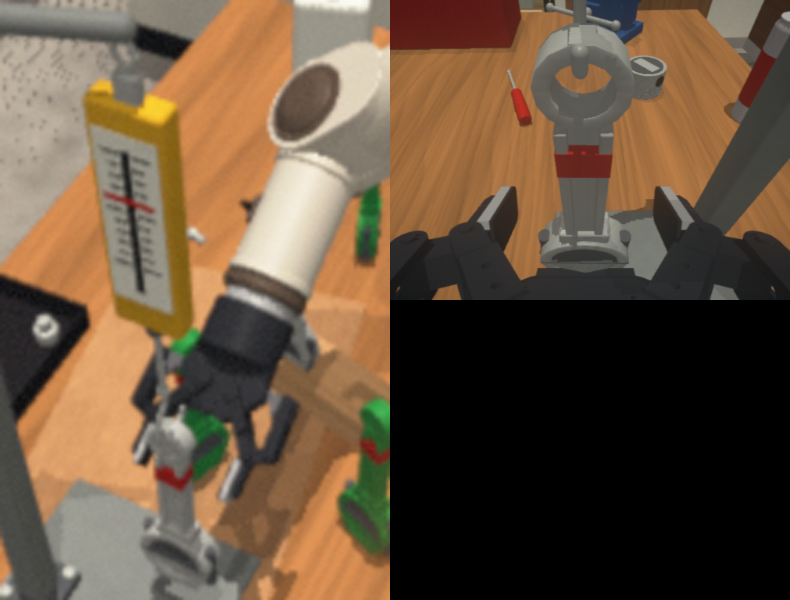

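The rod hangs on the hook with its eye at (175,430), the pointer is at about (128,202) on the scale, and the fingers are open and clear on both sides. Backing straight out, then up.

```bash
python3 -m jog '0.9 0 -8 0 0;0.9 -1 -18 0 0;0.9 -1 -30 0 0;0.9 -2 -42 0 0;0.9 -2 -55 0 0;0.9 -3 -65 15 0;0.9 -3 -75 40 0;0.9 -3 -85 70 0;0.9 -4 -100 100 0;0.9 -4 -120 130 0;0.9 -5 -140 150 0;0.9 -5 -140 150 0;0.9 -5 -140 150 0;0.9 -5 -140 150 0'
python3 - <<'E'
from h import *
a=save("side","s6.png");b=ctrl.grab_frame("top");marks("side",["rod_red_eye","hook_bowl"])
c=np.hstack([cv2.resize(a[90:290,150:300],(400,533),interpolation=cv2.INTER_CUBIC),cv2.copyMakeBorder(cv2.resize(b,(400,300)),0,233,0,0,0)])
cv2.imwrite("pics/c6.png",c[:,:,::-1])
E
```

```text
clock: 38.95
eef_pos: [0.514, -0.0814, 0.3465]
ee_rot: [[0.021, 0.999, 0.025], [0.491, -0.032, 0.871], [0.871, -0.006, -0.492]]
wrist_force: [0.1, 0.4, 0.1]
width: 0.0765
grasp_force: 0.0
side rod_red_eye 0.86 [ 0.3903 -0.1136  0.2013] [286. 229.]
side rod_red_eye 0.73 [ 0.5536 -0.5041  0.199 ] [285. 130.]
side rod_red_eye 0.72 [ 0.5872 -0.1139  0.2007] [223. 206.]
side rod_red_eye 0.56 [0.5172 0.0394 0.2861] [217. 237.]
side hook_bowl 0.5 [0.5224 0.0344 0.2919] [216. 233.]
```

```bash
python3 -m jog '0.9 0 0 0 0;0.9 0 0 0 0;0.9 0 0 0 0;0.9 0 0 0 0;0.9 0 0 0 0;0.9 0 0 0 0;0.9 0 0 0 0;0.9 0 0 0 0;0.9 0 0 0 0;0.9 0 0 0 0;0.9 0 0 0 0;0.9 0 0 0 0;0.9 0 0 0 0;0.9 0 0 0 0;0.9 0 0 0 0;0.9 0 0 0 0' | head -2
python3 - <<'E'
from h import *
import time
prev=None
for i in range(8):
    a=ctrl.grab_frame("side").astype(int)
    if prev is not None: print(np.abs(a-prev)[90:290,150:250].max(), (np.abs(a-prev)[90:290,150:250].max(2)>25).sum())
    prev=a
print(ctrl.read_state()["clock"])
E
```

```text
clock: 41.15
eef_pos: [0.5146, -0.0826, 0.347]
16 0
14 0
15 0
14 0
14 0
16 0
14 0
41.55
```

View pics/c6.png

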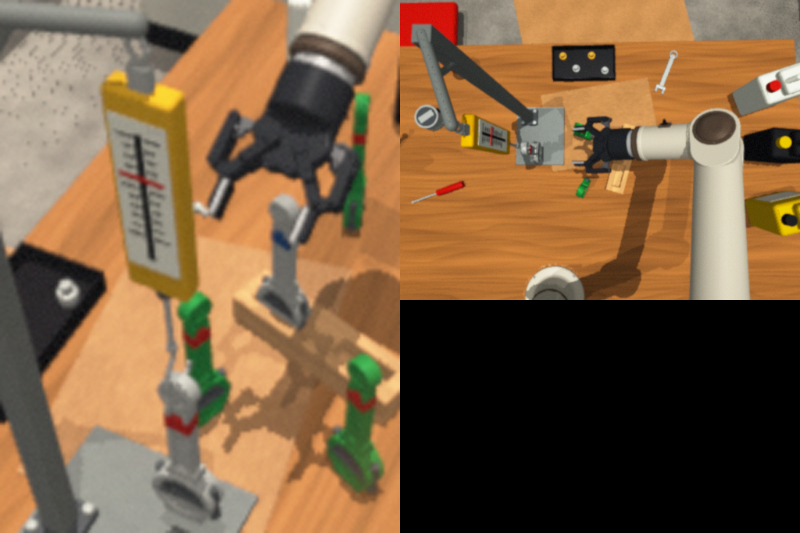

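The side view shows the rod hanging straight at (185,430) with the pointer at (140,180) and no movement between frames. The blue and green rods are where they were, and the hand is clear. Handing in.

```bash
python3 -c "from workcell import ctrl; print(ctrl.hand_in())"
```

```text
the job is handed in; nothing more can be done
None
```

The red-banded rod hangs still by its small eye on the scale hook, with the hand clear, the other rods undisturbed in the camera views, and the job handed in at about 41.6 s; while I was tilting the tool upright, joints 3 and 4 read up to 0.005 rad past their listed ranges (1.5646 against 1.56, 0.1975 against 0.2), which may count against it.

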